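# Make up two infrared sample kits

### The job

Make up two kits from the stock standing on the lab bench. Blue tray: the black sample cell in the square pocket, and the white-capped clear vial and the red-handled tamper in the two round pockets, either way round; yellow tray: the grey reference standard in the square pocket and the amber vial in the round pocket. Everything must stand upright on the floor of its pocket, the vials must never be laid over, and the green-capped vial and the brass weight stay standing where they are.

Things in the scene. Friction and masses are not known exactly. Their poses are not given: they have to be found in the camera images.
- clear_vial_mid (a point): Clear glass vial with a white cap: upright cylinder, body 28 mm in diameter, 61 mm tall with its 24 mm wide cap (top 12 mm); about 40 g. Loose. Goes to the blue tray. The given point is on its axis, half-way up; its z axis points up.
- amber_vial_mid (a point): Amber (brown) glass vial with a black cap: upright cylinder, body 28 mm in diameter, 61 mm tall with its 24 mm wide cap (top 12 mm); about 40 g. Loose. Goes to the yellow tray. The given point is on its axis, half-way up; its z axis points up.
- cell_mid (a point): Sample cell: black upright cylinder with white scale marks and a cream-coloured top with a small dark centre, 50 mm in diameter, 50 mm tall; about 150 g. Loose. Goes to the blue tray. The given point is on its axis, half-way up; its z axis points up.
- reference_mid (a point): Reference standard: grey upright cylinder with a white disc on top and a thin red band, 44 mm in diameter, 46 mm tall; about 120 g. Loose. Goes to the yellow tray. The given point is on its axis, half-way up; its z axis points up.
- tamper_mid (a point): Powder tamper standing on its foot: round steel foot 32 mm in diameter and 6 mm high, above it a red cylindrical handle 20 mm in diameter; 58 mm tall in all; about 80 g. Loose. Goes to the blue tray. The given point is on its axis, half-way up; its z axis points up.
- green_vial_mid (a point): Clear glass vial with a green cap, 28 mm in diameter, 61 mm tall. Loose; not part of any kit, to be left alone. The given point is on its axis, half-way up; its z axis points up.
- weight_mid (a point): Brass calibration weight with a knob, 32 mm in diameter, 47 mm tall. Loose; not part of any kit, to be left alone. The given point is on its axis, half-way up; its z axis points up.
- blue_tray: Blue kit tray with three pockets. Flat plate, 84 mm across (its x axis) and 212 mm long (its y axis), 8 mm thick, fixed to the bench. Origin: centre of its underside. Pockets, 3 mm deep (their floors 5 mm above the bench), lie in a row along its y axis, at x = 0: a square one at y = 0 and round ones at y = +70 mm and y = -70 mm. The square pocket is 68 mm wide, a round pocket 50 mm in diameter; their floors are white.
- yellow_tray: Yellow kit tray with two pockets. Flat plate, 84 mm across (its x axis) and 152 mm long (its y axis), 8 mm thick, fixed to the bench. Origin: centre of its underside. Pockets, 3 mm deep (their floors 5 mm above the bench), lie in a row along its y axis, at x = 0: a square one at y = +33 mm and a round one at y = -37 mm. The square pocket is 68 mm wide, a round pocket 50 mm in diameter; their floors are white.
Mind the look-alikes: they are no part of the job. What is shaped like the part that bears clear_vial_mid but purple is not meant.

How it is judged:
At the end, for the whole second after the job is handed in: Blue tray: cell in the square pocket, clear vial and tamper one each in the round ones. Yellow tray: reference in the square, amber vial in the round pocket. Each within 13 mm of the pocket centre along both tray axes, on its floor (3 mm), upright (0.1 rad), released, at rest (x of cell_mid in the frame of blue_tray between -0.013 and 0.013 m and y of cell_mid in the frame of blue_tray between -0.013 and 0.013 m and z of cell_mid in the frame of blue_tray between 0.027 and 0.033 m and (((x of clear_vial_mid in the frame of blue_tray between -0.013 and 0.013 m and y of clear_vial_mid in the frame of blue_tray between 0.057 and 0.083 m and z of clear_vial_mid in the frame of blue_tray between 0.0325 and 0.0385 m) and (x of tamper_mid in the frame of blue_tray between -0.013 and 0.013 m and y of tamper_mid in the frame of blue_tray between -0.083 and -0.057 m and z of tamper_mid in the frame of blue_tray between 0.031 and 0.037 m)) or ((x of clear_vial_mid in the frame of blue_tray between -0.013 and 0.013 m and y of clear_vial_mid in the frame of blue_tray between -0.083 and -0.057 m and z of clear_vial_mid in the frame of blue_tray between 0.0325 and 0.0385 m) and (x of tamper_mid in the frame of blue_tray between -0.013 and 0.013 m and y of tamper_mid in the frame of blue_tray between 0.057 and 0.083 m and z of tamper_mid in the frame of blue_tray between 0.031 and 0.037 m))) and x of reference_mid in the frame of yellow_tray between -0.013 and 0.013 m and y of reference_mid in the frame of yellow_tray between 0.02 and 0.046 m and z of reference_mid in the frame of yellow_tray between 0.025 and 0.031 m and x of amber_vial_mid in the frame of yellow_tray between -0.013 and 0.013 m and y of amber_vial_mid in the frame of yellow_tray between -0.05 and -0.024 m and z of amber_vial_mid in the frame of yellow_tray between 0.0325 and 0.0385 m and angle between each of clear_vial_mid, amber_vial_mid, cell_mid, reference_mid, tamper_mid's own z axis and vertical below 0.1 rad and linear speed of each of clear_vial, amber_vial, cell, reference, tamper below 0.02 m/s); the robot touches nothing.
It fails at once if the green-capped vial is pushed more than 30 mm from its place or knocked over (distance of green_vial_mid from where it was at the start of the episode above 0.03 m or angle between green_vial_mid's own z axis and vertical above 0.7 rad).
It fails at once if the brass weight is pushed more than 30 mm from its place or knocked over (distance of weight_mid from where it was at the start of the episode above 0.03 m or angle between weight_mid's own z axis and vertical above 0.7 rad).
It fails at once if the clear vial is laid over (tilted by more than 50 degrees) (angle between clear_vial_mid's own z axis and vertical above 0.87 rad).
It fails at once if the amber vial is laid over (tilted by more than 50 degrees) (angle between amber_vial_mid's own z axis and vertical above 0.87 rad).
It also fails if it takes over 128 s, if anything falls off the work surface, if the arm or the gripper's body presses on something with over 40 N, if the wrist force passes 120 N, or if a joint passes its speed limit or range.

### The arm

A 6-joint arm with a two-finger parallel gripper is mounted at the origin on the work surface. World frame = base frame: x ahead of the robot, y to its left, z up, the work surface at z = 0. Lengths are in m, angles in rad, forces in N, time in s.
With the tool pointing down it reaches from about 0.275 to 0.825 m from the base axis. Payload 4.9 kg.
Tool frame: the origin (TCP) lies midway between the tips of the shut fingers; the grasp point (between the pads) lies 19 mm behind it; x points along the fingers, y is the direction in which the jaws open and shut, and the axes are right-handed (so a half turn about x gives the same grasp; the last joint's range is limited). The gripper opens to 85 mm and grips with 20 to 120 N. Pads are 22 mm wide; open, the fingers measure 114 mm over their backs; the gripper's body (76 mm by 85 mm) begins 54 mm behind the grasp point. The pads swing forward as they close: fully open they stand 13 mm farther back than shut.
Start: joints at [1.161, 0.326, -0.193, 1.052, 0, 1.437], TCP at [0.15, 0.529, 0.231] pointing down, gripper open.
Joint ranges: [-2.65, 2.65], [-0.97, 1.79], [-1.3, 1.35], [-1.93, 2.1], [-1.47, 1.37], [-3.14, 3.14]. Speed limits (rad/s): [2.57, 2.57, 3.14, 3.14, 3.14, 3.14].

### API

Orientations are given as a unit quaternion [w, x, y, z].
In Python, from cell import robot, optics, finish_job gives the robot as it stands. The module is installed in compiled form; this text tells all that it offers.
- The arm moves only by the tool play_rows, never from a script. Its argument "deltas" is a list of rows, each an object of numbers: "x", "y", "z": the shift along the tool's x, y, z in mm; "ax", "ay", "az": the turn, a rotation vector about the tool's x, y, z in degrees; "jaw": the closure, from 0 (fully open) to 1 (shut). A call has 1 to 5 rows; each row shifts and turns the commanded pose from where the row before left it, along the tool's axes as they then stand; what a row does not reach is not made up. A row lasts 1/12 s, in which the tool goes at most 41.7 mm and 7.16 degrees, less where a joint would pass 70% of its speed; a pose out of reach is approached as far as the arm can. A call with a gripper value outside its range is refused whole. The fingers move at their own pace and stop on an object; "grip_force" is the grip in N (left out, the last holds). Time passes only in rows, so rows that do not move let the fingers close. It gives the time, the measured TCP pose, the force and the opening at its end, in the units of the state.
- robot.get_state(): the state, without advancing time (a new reading comes with each control period).
- optics.grab_frame(name): name is "scene" or "top"; returns a dict with "color" (384x512x3 uint8, red, green, blue), "range_z" (384x512 float32, m along the optical axis (not along the pixel's ray), 0 where there is no reading), "mtx" (3x3 intrinsics, pixels), "pose" (4x4, takes a point from camera to world coordinates). Camera axes: x right, y down, z forward; pixel columns grow to the right and rows downward; lengths in m; the calibration is good to about 2 mm. A picture is of the moment at which its call begins.
- finish_job(): hands the job in, once; it reports no verdict.
The state is a dict: "t": time; "q": joint angles; "joint_vel": joint speeds; "effort": joint torques, N m; "tool_pos": TCP position; "orientation": TCP orientation; "ft_force": force on the tool from outside, world axes, zero at the start; "moment": the same for the moment, N m; "width": opening from 0.0 (shut) to 1.0 (fully open).
Only numpy, scipy, OpenCV 4.12 (cv2) and the standard library are available. Lean on these libraries where they do the work, as an engineer would, in place of code of your own. Each camera call takes 0.05 s, during which the arm holds its last target. There are 200 camera calls.

## Working session

There is one attempt and no reset: what is moved stays moved. The work goes in short steps, Python scripts to look and compute and a tool call to move; the robot and the scene stay as the last step left them, time stands still between calls to the robot, and variables do not carry over. Pictures are saved under pics/ and viewed, about 12 in all and at most 16, crops included, and the job is handed in when it is done.

Besides the shell and the picture viewer there is one more tool, called by a JSON object that holds its "fn" and its "kwargs", one argument or row to a line. play_rows: Moves the arm, as the interface text tells. Its arguments: {"type":"object","properties":{"deltas":{"type":"array"},"grip_force":{"type":"number"}},"required":["deltas"]}

```bash
mkdir -p pics; cat > h.py <<'E'
import numpy as np, cv2
from cell import robot, optics, finish_job
def grab(n):
    f=optics.grab_frame(n); return f
def pts(f):
    d=f["range_z"]; K=f["mtx"]; v,u=np.mgrid[:d.shape[0],:d.shape[1]]
    P=np.stack([(u-K[0,2])/K[0,0]*d,(v-K[1,2])/K[1,1]*d,d],-1)
    return P@f["pose"][:3,:3].T+f["pose"][:3,3]
def save(f,name,roi=None,s=1.5):
    c=f["color"][...,::-1]
    if roi: c=c[roi[1]:roi[3],roi[0]:roi[2]]
    cv2.imwrite("pics/"+name,cv2.resize(c,None,fx=s,fy=s,interpolation=cv2.INTER_CUBIC))
E
python3 - <<'E'
from h import *
for n in("scene","top"):
    f=grab(n); save(f,n+"0.png"); print(n,f["mtx"].round(1).tolist(),f["pose"].round(3).tolist())
    np.savez(n+"0.npz",**f)
print(robot.get_state())
E
```

```text
scene [[435.3, 0.0, 253.8], [0.0, 435.3, 186.0], [0.0, 0.0, 1.0]] [[-0.256, 0.749, -0.611, 1.105], [0.967, 0.206, -0.153, 0.139], [0.011, -0.63, -0.777, 0.778], [0.0, 0.0, 0.0, 1.0]]
top [[389.0, 0.0, 257.5], [0.0, 389.0, 196.1], [0.0, 0.0, 1.0]] [[0.026, -0.995, 0.095, 0.405], [-0.999, -0.028, -0.02, 0.01], [0.022, -0.094, -0.995, 1.106], [0.0, 0.0, 0.0, 1.0]]
{'t': 0.1, 'q': array([ 1.16078826e+00,  3.26869982e-01, -1.93462403e-01,  1.05198786e+00,
       -8.03306319e-06,  1.43659494e+00]), 'joint_vel': array([-0.00109603, -0.0010201 ,  0.00197997,  0.00048089, -0.00043167,
        0.00048225]), 'effort': array([ 1.04164901e-03, -4.44238830e+01,  2.63038909e+01,  7.86584511e-03,
       -7.75655099e-05, -3.80266112e-07]), 'tool_pos': array([0.14956705, 0.52874885, 0.23058816]), 'orientation': array([ 0.70025152,  0.09668385,  0.70053565, -0.09772331]), 'ft_force': array([-0.39200526,  0.51768819,  0.34207606]), 'moment': array([ 0.0284962 ,  0.02134836, -0.00197974]), 'width': 0.9997505198026218}
```

View pics/top0.png

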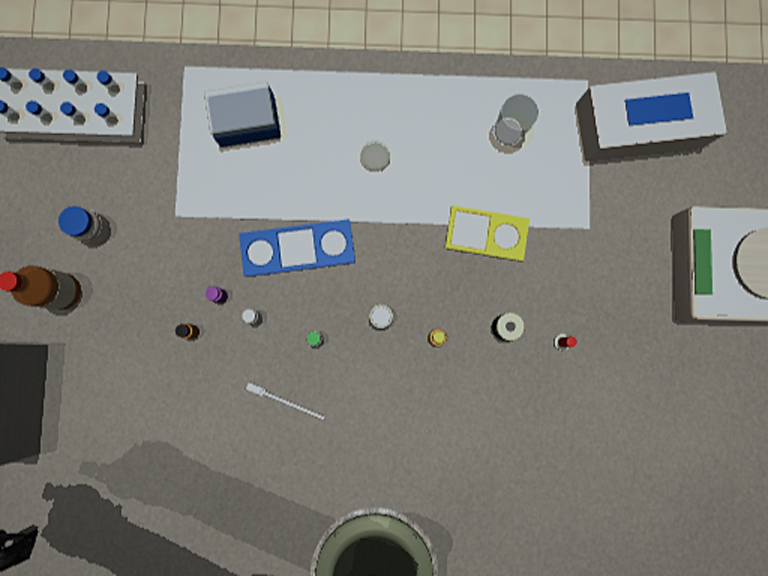

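View pics/scene0.png

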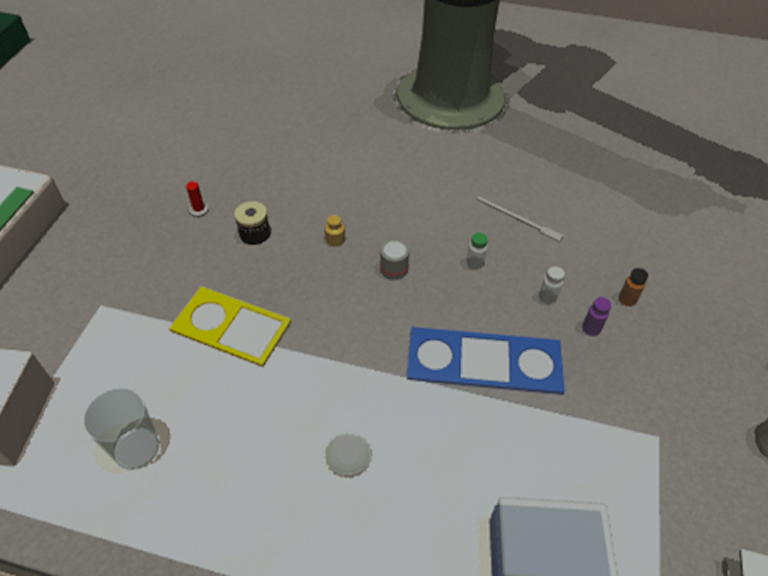

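Top picture (1.5x): amber vial at (187,331), purple decoy (216,295), white-capped clear vial (251,317), green (314,339), reference (381,317), brass weight (437,338), cell (510,327), tamper (567,341), blue tray around (297,247), yellow tray around (487,233). The clear vial is the white-capped one at (251,317); the shape-alike at (216,295) is purple.

```bash
cat > m.py <<'E'
from h import *
P0={'amber':(187,331,.061),'purple':(216,295,.061),'clear':(251,317,.061),'green':(314,339,.061),'ref':(381,317,.046),'weight':(437,338,.047),'cell':(510,327,.05),'tamper':(570,342,.058)}
T={n:dict(np.load(n+"0.npz")) for n in("top","scene")}
W={n:pts(T[n]) for n in T}
def back(f,u,v,z):
    K=f["mtx"];r=f["pose"][:3,:3]@np.array([(u-K[0,2])/K[0,0],(v-K[1,2])/K[1,1],1]);o=f["pose"][:3,3]
    return o+r*(z-o[2])/r[2]
for k,(u,v,h) in P0.items():
    p=back(T["top"],u/1.5,v/1.5,h); out=[]
    for n in W:
        w=W[n]; m=(np.hypot(w[...,0]-p[0],w[...,1]-p[1])<.035)&(T[n]["range_z"]>0)
        m1=m&(w[...,2]>h-.006)&(w[...,2]<h+.01)
        q=w[m1]
        if len(q): out.append((n,len(q),((q.min(0)+q.max(0))/2).round(4).tolist(),q.mean(0).round(4).tolist(),np.ptp(q,axis=0).round(3).tolist()))
    print(k,p.round(4)[:2],*out,sep='\n   ')
f=T["top"];hsv=cv2.cvtColor(f["color"],cv2.COLOR_RGB2HSV)
for k,lo,hi,(x0,y0,x1,y1) in(("blue",(100,120,60),(130,255,255),(150,135,245,190)),("yellow",(22,120,60),(38,255,255),(285,130,365,180))):
    m=np.zeros(hsv.shape[:2],np.uint8);m[y0:y1,x0:x1]=cv2.inRange(hsv,lo,hi)[y0:y1,x0:x1]
    c=max(cv2.findContours(m,cv2.RETR_EXTERNAL,cv2.CHAIN_APPROX_NONE)[0],key=cv2.contourArea)
    w=np.array([back(f,u,v,.008)[:2] for u,v in c[:,0]],np.float32)
    print(k,cv2.minAreaRect(w*1000))
    for cc,hh in zip(*cv2.findContours(m,cv2.RETR_CCOMP,cv2.CHAIN_APPROX_NONE)[:1],[0]):pass
    cs,hi_=cv2.findContours(m,cv2.RETR_CCOMP,cv2.CHAIN_APPROX_NONE)
    for cc,hh in zip(cs,hi_[0]):
        if hh[3]>=0 and cv2.contourArea(cc)>50:
            M=cv2.moments(cc);print('  pocket',cv2.contourArea(cc),back(f,M['m10']/M['m00'],M['m01']/M['m00'],.007)[:2].round(4))
f=T["scene"];hsv=cv2.cvtColor(f["color"],cv2.COLOR_RGB2HSV)
for k,lo,hi in(("blue",(100,120,60),(130,255,255)),("yellow",(22,150,100),(38,255,255))):
    m=cv2.inRange(hsv,lo,hi);m[:185]=0
    cs,hi_=cv2.findContours(m,cv2.RETR_CCOMP,cv2.CHAIN_APPROX_NONE)
    for cc,hh in zip(cs,hi_[0]):
        if cv2.contourArea(cc)>300:
            M=cv2.moments(cc);w=np.array([back(f,u,v,.007)[:2] for u,v in cc[:,0]],np.float32)
            print(' s',k,hh[3]>=0,cv2.contourArea(cc),back(f,M['m10']/M['m00'],M['m01']/M['m00'],.007)[:2].round(4),cv2.minAreaRect(w*1000))
E
python3 m.py
```

```text
amber
   [0.429  0.3416]
   ('top', 61, [0.4305, 0.352, 0.0596], [0.4294, 0.3514, 0.0596], [0.021, 0.023, 0.009])
   ('scene', 92, [0.4327, 0.3516, 0.0596], [0.4329, 0.3511, 0.0602], [0.025, 0.023, 0.009])
purple
   [0.4945 0.2939]
   ('top', 62, [0.4987, 0.3024, 0.0593], [0.4979, 0.3022, 0.0598], [0.022, 0.023, 0.008])
   ('scene', 103, [0.5014, 0.3025, 0.0596], [0.5021, 0.302, 0.0599], [0.023, 0.023, 0.009])
clear
   [0.4569 0.2298]
   ('top', 63, [0.4591, 0.2358, 0.06], [0.459, 0.2351, 0.0601], [0.019, 0.024, 0.009])
   ('scene', 93, [0.4608, 0.2356, 0.0599], [0.463, 0.2353, 0.0603], [0.026, 0.023, 0.01])
green
   [0.4208 0.1163]
   ('top', 61, [0.4208, 0.1174, 0.061], [0.4217, 0.1184, 0.0598], [0.022, 0.021, 0.011])
   ('scene', 81, [0.4247, 0.1184, 0.0594], [0.4256, 0.1188, 0.0604], [0.023, 0.023, 0.008])
ref
   [ 0.464  -0.0021]
   ('top', 200, [0.4662, -0.0007, 0.0457], [0.4655, -0.0009, 0.0457], [0.041, 0.041, 0.011])
   ('scene', 252, [0.4679, -0.0009, 0.045], [0.4702, -0.0008, 0.046], [0.043, 0.042, 0.01])
weight
   [ 0.4287 -0.1046]
   ('top', 50, [0.431, -0.1077, 0.0463],
[... 1188 characters left out ...]
.766136169433594)
 s blue True 417.5 [0.6086 0.0937] ((607.9821166992188, 93.3783187866211), (51.33665466308594, 52.70924377441406), 62.2232780456543)
 s blue True 969.5 [0.5984 0.1629] ((597.2005004882812, 162.4070281982422), (73.21432495117188, 71.5859375), 8.945709228515625)
 s yellow False 2220.0 [ 0.6375 -0.1988] ((635.9032592773438, -200.72817993164062), (152.5398406982422, 85.4747543334961), 82.03597259521484)
 s yellow True 898.0 [ 0.6416 -0.1673] ((640.4959106445312, -167.62423706054688), (71.95753479003906, 72.69578552246094), 81.98648834228516)
 s yellow True 368.0 [ 0.6312 -0.2367] ((630.82470703125, -237.18829345703125), (51.11311721801758, 52.590999603271484), 71.4168930053711)
```

{"fn": "play_rows", "kwargs": {
  "deltas": [
    {"x": 10, "ax": 6.74, "jaw": 0.2},
    {"x": 10, "ax": 6.74},
    {"x": 10, "ax": 6.74},
    {"x": 10, "ax": 6.74},
    {"x": 10, "ax": 6.74}
  ],
  "grip_force": 40
}}

```text
schema error: expected keys x, y, z, ax, ay, az, jaw
```

{"fn": "play_rows", "kwargs": {
  "deltas": [
    {"x": 10, "ax": 6.74},
    {"x": 10, "ax": 6.74},
    {"x": 10, "ax": 6.74},
    {"x": 10, "ax": 6.74},
    {"x": 10, "ax": 6.74}
  ]
}}

```text
schema error: expected keys x, y, z, ax, ay, az, jaw
```

{"fn": "play_rows", "kwargs": {
  "deltas": [
    {"ax": 6.8},
    {},
    {}
  ]
}}

```text
schema error: expected keys x, y, z, ax, ay, az, jaw
```

All keys are required.

{"fn": "play_rows", "kwargs": {
  "deltas": [
    {"x": 10, "y": 0, "z": 0, "ax": 6.74, "ay": 0, "az": 0, "jaw": 0.2},
    {"x": 10, "y": 0, "z": 0, "ax": 6.74, "ay": 0, "az": 0, "jaw": 0.2},
    {"x": 10, "y": 0, "z": 0, "ax": 6.74, "ay": 0, "az": 0, "jaw": 0.2},
    {"x": 10, "y": 0, "z": 0, "ax": 6.74, "ay": 0, "az": 0, "jaw": 0.2},
    {"x": 10, "y": 0, "z": 0, "ax": 6.74, "ay": 0, "az": 0, "jaw": 0.2}
  ],
  "grip_force": 40
}}

```text
t: 0.52
tool_pos: [0.1496, 0.5289, 0.1804]
orientation: [0.641, 0.298, 0.641, -0.298]
ft_force: [0.1, -0.7, 0.4]
width: 0.802
```

{"fn": "play_rows", "kwargs": {
  "deltas": [
    {"x": 10, "y": 0, "z": 0, "ax": 6.74, "ay": 0, "az": 0, "jaw": 0.2},
    {"x": 10, "y": 0, "z": 0, "ax": 6.74, "ay": 0, "az": 0, "jaw": 0.2},
    {"x": 10, "y": 0, "z": 0, "ax": 6.74, "ay": 0, "az": 0, "jaw": 0.2},
    {"x": 10, "y": 0, "z": 0, "ax": 6.74, "ay": 0, "az": 0, "jaw": 0.2},
    {"x": 10, "y": 0, "z": 0, "ax": 6.74, "ay": 0, "az": 0, "jaw": 0.2}
  ]
}}

```text
t: 0.93
tool_pos: [0.1496, 0.5289, 0.1304]
orientation: [0.527, 0.471, 0.527, -0.471]
ft_force: [0.3, 0.3, 0.1]
width: 0.802
```

{"fn": "play_rows", "kwargs": {
  "deltas": [
    {"x": 0, "y": 0, "z": 0, "ax": 6.8, "ay": 0, "az": 0, "jaw": 0.2},
    {"x": 0, "y": 0, "z": 0, "ax": 0, "ay": 0, "az": 0, "jaw": 0.2},
    {"x": 0, "y": 0, "z": 0, "ax": 0, "ay": 0, "az": 0, "jaw": 0.2}
  ]
}}

```text
t: 1.18
tool_pos: [0.1497, 0.529, 0.131]
orientation: [0.501, 0.499, 0.501, -0.5]
ft_force: [-0.1, 0.1, -1.0]
width: 0.802
```

{"fn": "play_rows", "kwargs": {
  "deltas": [
    {"x": 0, "y": 28.2, "z": 17.7, "ax": 0, "ay": 0, "az": 0, "jaw": 0.2},
    {"x": 0, "y": 28.2, "z": 17.7, "ax": 0, "ay": 0, "az": 0, "jaw": 0.2},
    {"x": 0, "y": 28.2, "z": 17.7, "ax": 0, "ay": 0, "az": 0, "jaw": 0.2},
    {"x": 0, "y": 28.2, "z": 17.7, "ax": 0, "ay": 0, "az": 0, "jaw": 0.2},
    {"x": 0, "y": 28.2, "z": 17.7, "ax": 0, "ay": 0, "az": 0, "jaw": 0.2}
  ]
}}

```text
t: 1.6
tool_pos: [0.292, 0.4401, 0.1318]
orientation: [0.501, 0.499, 0.501, -0.499]
ft_force: [0.8, 0.5, -0.3]
width: 0.799
```

{"fn": "play_rows", "kwargs": {
  "deltas": [
    {"x": 0, "y": 28.2, "z": 17.7, "ax": 0, "ay": 0, "az": 0, "jaw": 0.2},
    {"x": 0, "y": 28.2, "z": 17.7, "ax": 0, "ay": 0, "az": 0, "jaw": 0.2},
    {"x": 0, "y": 28.2, "z": 17.7, "ax": 0, "ay": 0, "az": 0, "jaw": 0.2},
    {"x": 0, "y": 28.2, "z": 17.7, "ax": 0, "ay": 0, "az": 0, "jaw": 0.2},
    {"x": 0, "y": 28.2, "z": 17.7, "ax": 0, "ay": 0, "az": 0, "jaw": 0.2}
  ]
}}

```text
t: 2.02
tool_pos: [0.4333, 0.3513, 0.1318]
orientation: [0.501, 0.5, 0.501, -0.499]
ft_force: [0.6, 0.8, -0.9]
width: 0.799
```

```bash
python3 - <<'E'
from h import *
f=grab("scene"); save(f,"s1.png",(330,120,500,290),3.5); print(robot.get_state()["tool_pos"])
E
```

```text
[0.43911517 0.34855654 0.13205595]
```

View pics/s1.png

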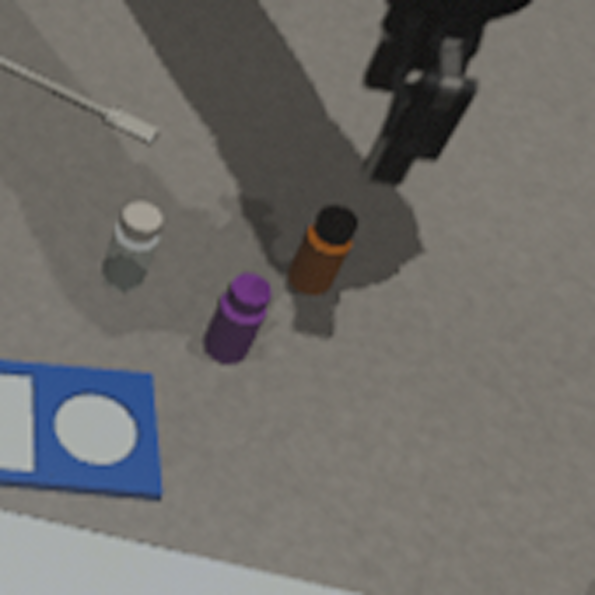

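The crop shows the amber vial (335,240), black-capped, between purple decoy (235,320) and the gripper above; the white-capped clear vial is at (135,240). Settle, then descend.

{"fn": "play_rows", "kwargs": {
  "deltas": [
    {"x": 0, "y": 0, "z": 0, "ax": 0, "ay": 0, "az": 0, "jaw": 0.2},
    {"x": 0, "y": 0, "z": 0, "ax": 0, "ay": 0, "az": 0, "jaw": 0.2},
    {"x": 20, "y": 0, "z": 0, "ax": 0, "ay": 0, "az": 0, "jaw": 0.2},
    {"x": 20, "y": 0, "z": 0, "ax": 0, "ay": 0, "az": 0, "jaw": 0.2},
    {"x": 0, "y": 0, "z": 0, "ax": 0, "ay": 0, "az": 0, "jaw": 0.2}
  ]
}}

```text
t: 2.48
tool_pos: [0.4283, 0.3516, 0.0883]
orientation: [0.5, 0.497, 0.501, -0.501]
ft_force: [-0.7, -1.5, -0.5]
width: 0.798
```

{"fn": "play_rows", "kwargs": {
  "deltas": [
    {"x": 20, "y": 0, "z": 0, "ax": 0, "ay": 0, "az": 0, "jaw": 0.2},
    {"x": 20, "y": 0, "z": 0, "ax": 0, "ay": 0, "az": 0, "jaw": 0.2},
    {"x": 20, "y": 0, "z": 0, "ax": 0, "ay": 0, "az": 0, "jaw": 0.2},
    {"x": 14, "y": 0, "z": 0, "ax": 0, "ay": 0, "az": 0, "jaw": 0.2},
    {"x": 0, "y": 0, "z": 0, "ax": 0, "ay": 0, "az": 0, "jaw": 0.2}
  ]
}}

```text
t: 2.9
tool_pos: [0.429, 0.3519, 0.0154]
orientation: [0.5, 0.498, 0.501, -0.501]
ft_force: [-1.0, -0.1, 0.5]
width: 0.801
```

{"fn": "play_rows", "kwargs": {
  "deltas": [
    {"x": 0, "y": 0, "z": 0, "ax": 0, "ay": 0, "az": 0, "jaw": 0.4},
    {"x": 0, "y": 0, "z": 0, "ax": 0, "ay": 0, "az": 0, "jaw": 0.6},
    {"x": 0, "y": 0, "z": 0, "ax": 0, "ay": 0, "az": 0, "jaw": 1},
    {"x": 0, "y": 0, "z": 0, "ax": 0, "ay": 0, "az": 0, "jaw": 1},
    {"x": 0, "y": 0, "z": 0, "ax": 0, "ay": 0, "az": 0, "jaw": 1}
  ]
}}

```text
t: 3.32
tool_pos: [0.4325, 0.3531, 0.0189]
orientation: [0.5, 0.501, 0.5, -0.499]
ft_force: [-1.0, 1.6, 6.8]
width: 0.313
```

{"fn": "play_rows", "kwargs": {
  "deltas": [
    {"x": -10, "y": 0, "z": 0, "ax": 0, "ay": 0, "az": 0, "jaw": 1},
    {"x": -20, "y": 0, "z": 0, "ax": 0, "ay": 0, "az": 0, "jaw": 1},
    {"x": -25, "y": 0, "z": 0, "ax": 0, "ay": 0, "az": 0, "jaw": 1},
    {"x": -25, "y": 0, "z": 0, "ax": 0, "ay": 0, "az": 0, "jaw": 1},
    {"x": -15, "y": 0, "z": 0, "ax": 0, "ay": 0, "az": 0, "jaw": 1}
  ]
}}

```text
t: 3.73
tool_pos: [0.4328, 0.3527, 0.1156]
orientation: [0.5, 0.501, 0.5, -0.499]
ft_force: [1.0, 0.2, -1.4]
width: 0.316
```

```bash
python3 - <<'E'
from h import *
f=grab("scene"); save(f,"s2.png",(330,60,500,230),3.5); s=robot.get_state();print(s["tool_pos"],s["width"],s["ft_force"])
E
```

```text
[0.43410104 0.35359763 0.11789463] 0.3142411120953923 [ 0.70411463 -0.88588851  1.61731025]
```

View pics/s2.png

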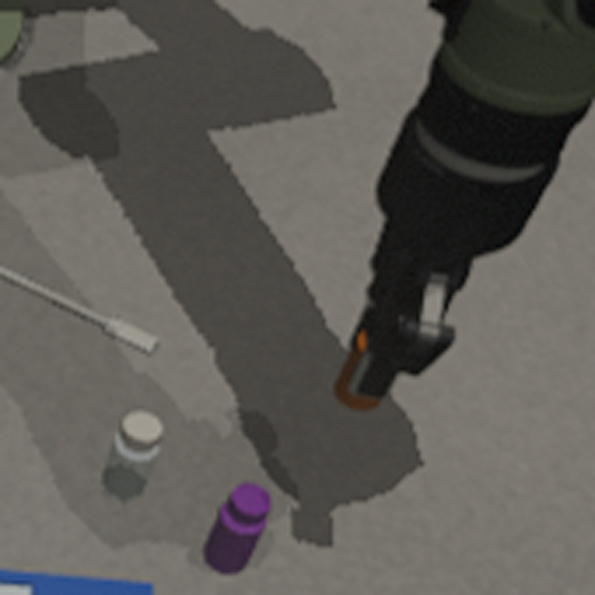

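Amber vial is held upright at (360,375). Carry it to the yellow tray's round pocket.

{"fn": "play_rows", "kwargs": {
  "deltas": [
    {"x": 0, "y": 9.9, "z": 15, "ax": 0, "ay": 0, "az": 0, "jaw": 1},
    {"x": 0, "y": 9.9, "z": 30, "ax": 0, "ay": 0, "az": 0, "jaw": 1},
    {"x": 0, "y": 9.9, "z": 30, "ax": 0, "ay": 0, "az": 0, "jaw": 1},
    {"x": 0, "y": 9.9, "z": 30, "ax": 0, "ay": 0, "az": 0, "jaw": 1},
    {"x": 0, "y": 9.9, "z": 30, "ax": 0, "ay": 0, "az": 0, "jaw": 1}
  ]
}}

```text
t: 4.2
tool_pos: [0.4813, 0.2159, 0.1124]
orientation: [0.5, 0.5, 0.5, -0.5]
ft_force: [0.6, 0.3, 0.1]
width: 0.312
```

{"fn": "play_rows", "kwargs": {
  "deltas": [
    {"x": 0, "y": 9.9, "z": 30, "ax": 0, "ay": 0, "az": 0, "jaw": 1},
    {"x": 0, "y": 9.9, "z": 30, "ax": 0, "ay": 0, "az": 0, "jaw": 1},
    {"x": 0, "y": 9.9, "z": 30, "ax": 0, "ay": 0, "az": 0, "jaw": 1},
    {"x": 0, "y": 9.9, "z": 30, "ax": 0, "ay": 0, "az": 0, "jaw": 1},
    {"x": 0, "y": 9.9, "z": 30, "ax": 0, "ay": 0, "az": 0, "jaw": 1}
  ]
}}

```text
t: 4.62
tool_pos: [0.5308, 0.0656, 0.1125]
orientation: [-0.5, -0.5, -0.5, 0.5]
ft_force: [0.8, 0.5, -0.1]
width: 0.31
```

{"fn": "play_rows", "kwargs": {
  "deltas": [
    {"x": 0, "y": 9.9, "z": 30, "ax": 0, "ay": 0, "az": 0, "jaw": 1},
    {"x": 0, "y": 9.9, "z": 30, "ax": 0, "ay": 0, "az": 0, "jaw": 1},
    {"x": 0, "y": 9.9, "z": 30, "ax": 0, "ay": 0, "az": 0, "jaw": 1},
    {"x": 0, "y": 9.9, "z": 30, "ax": 0, "ay": 0, "az": 0, "jaw": 1},
    {"x": 0, "y": 9.9, "z": 30, "ax": 0, "ay": 0, "az": 0, "jaw": 1}
  ]
}}

```text
t: 5.03
tool_pos: [0.5802, -0.0844, 0.1124]
orientation: [-0.5, -0.5, -0.5, 0.5]
ft_force: [0.5, 0.2, 0.2]
width: 0.311
```

{"fn": "play_rows", "kwargs": {
  "deltas": [
    {"x": 0, "y": 9.9, "z": 30, "ax": 0, "ay": 0, "az": 0, "jaw": 1},
    {"x": 0, "y": 9.9, "z": 30, "ax": 0, "ay": 0, "az": 0, "jaw": 1},
    {"x": 0, "y": 9.9, "z": 30, "ax": 0, "ay": 0, "az": 0, "jaw": 1},
    {"x": 0, "y": 9.9, "z": 30, "ax": 0, "ay": 0, "az": 0, "jaw": 1},
    {"x": 0, "y": 9.9, "z": 24, "ax": 0, "ay": 0, "az": 0, "jaw": 1}
  ]
}}

```text
t: 5.45
tool_pos: [0.6297, -0.2293, 0.1123]
orientation: [-0.5, -0.5, -0.5, 0.501]
ft_force: [0.2, 0.6, -1.0]
width: 0.314
```

{"fn": "play_rows", "kwargs": {
  "deltas": [
    {"x": 0, "y": 0, "z": 10, "ax": 0, "ay": 0, "az": 0, "jaw": 1},
    {"x": 0, "y": 0, "z": 0, "ax": 0, "ay": 0, "az": 0, "jaw": 1},
    {"x": 0, "y": 0, "z": 0, "ax": 0, "ay": 0, "az": 0, "jaw": 1},
    {"x": 0, "y": 0, "z": 0, "ax": 0, "ay": 0, "az": 0, "jaw": 1},
    {"x": 0, "y": 0, "z": 0, "ax": 0, "ay": 0, "az": 0, "jaw": 1}
  ]
}}

```text
t: 5.87
tool_pos: [0.6293, -0.2349, 0.1123]
orientation: [0.5, 0.5, 0.501, -0.5]
ft_force: [0.0, 0.5, -1.4]
width: 0.308
```

{"fn": "play_rows", "kwargs": {
  "deltas": [
    {"x": 25, "y": 0, "z": 1, "ax": 0, "ay": 0, "az": 0, "jaw": 1},
    {"x": 25, "y": 0, "z": 0, "ax": 0, "ay": 0, "az": 0, "jaw": 1},
    {"x": 20, "y": 0, "z": 0, "ax": 0, "ay": 0, "az": 0, "jaw": 1},
    {"x": 10, "y": 0, "z": 0, "ax": 0, "ay": 0, "az": 0, "jaw": 1},
    {"x": 5, "y": 0, "z": 0, "ax": 0, "ay": 0, "az": 0, "jaw": 1}
  ]
}}

```text
t: 6.28
tool_pos: [0.6285, -0.236, 0.0256]
orientation: [0.499, 0.499, 0.501, -0.5]
ft_force: [-0.6, -0.2, -0.5]
width: 0.313
```

{"fn": "play_rows", "kwargs": {
  "deltas": [
    {"x": 2, "y": 0, "z": 0, "ax": 0, "ay": 0, "az": 0, "jaw": 1},
    {"x": 1, "y": 0, "z": 0, "ax": 0, "ay": 0, "az": 0, "jaw": 1},
    {"x": 0, "y": 0, "z": 0, "ax": 0, "ay": 0, "az": 0, "jaw": 1},
    {"x": 0, "y": 0, "z": 0, "ax": 0, "ay": 0, "az": 0, "jaw": 1}
  ]
}}

```text
t: 6.62
tool_pos: [0.6306, -0.2382, 0.0256]
orientation: [0.501, 0.5, 0.499, -0.5]
ft_force: [-0.2, 0.2, -0.4]
width: 0.309
```

{"fn": "play_rows", "kwargs": {
  "deltas": [
    {"x": 1, "y": 0, "z": 0, "ax": 0, "ay": 0, "az": 0, "jaw": 1},
    {"x": 1, "y": 0, "z": 0, "ax": 0, "ay": 0, "az": 0, "jaw": 1},
    {"x": 0, "y": 0, "z": 0, "ax": 0, "ay": 0, "az": 0, "jaw": 1}
  ]
}}

```text
t: 6.87
tool_pos: [0.6305, -0.2383, 0.0239]
orientation: [0.501, 0.5, 0.499, -0.5]
ft_force: [-1.5, -0.1, 6.6]
width: 0.316
```

{"fn": "play_rows", "kwargs": {
  "deltas": [
    {"x": 1, "y": 0, "z": 0, "ax": 0, "ay": 0, "az": 0, "jaw": 1},
    {"x": 0, "y": 0, "z": 0, "ax": 0, "ay": 0, "az": 0, "jaw": 1},
    {"x": 0, "y": 0, "z": 0, "ax": 0, "ay": 0, "az": 0, "jaw": 1}
  ]
}}

```text
t: 7.12
tool_pos: [0.6305, -0.2383, 0.0239]
orientation: [0.501, 0.5, 0.499, -0.5]
ft_force: [-4.0, 1.6, 11.1]
width: 0.316
```

{"fn": "play_rows", "kwargs": {
  "deltas": [
    {"x": -1, "y": 0, "z": 0, "ax": 0, "ay": 0, "az": 0, "jaw": 0.6},
    {"x": 0, "y": 0, "z": 0, "ax": 0, "ay": 0, "az": 0, "jaw": 0.4},
    {"x": 0, "y": 0, "z": 0, "ax": 0, "ay": 0, "az": 0, "jaw": 0.2},
    {"x": 0, "y": 0, "z": 0, "ax": 0, "ay": 0, "az": 0, "jaw": 0.2},
    {"x": 0, "y": 0, "z": 0, "ax": 0, "ay": 0, "az": 0, "jaw": 0.2}
  ]
}}

```text
t: 7.53
tool_pos: [0.6296, -0.2377, 0.022]
orientation: [0.5, 0.5, 0.5, -0.5]
ft_force: [-0.1, -0.7, 0.4]
width: 0.801
```

{"fn": "play_rows", "kwargs": {
  "deltas": [
    {"x": -10, "y": 0, "z": 0, "ax": 0, "ay": 0, "az": 0, "jaw": 0.2},
    {"x": -20, "y": 0, "z": 0, "ax": 0, "ay": 0, "az": 0, "jaw": 0.2},
    {"x": -25, "y": 0, "z": 0, "ax": 0, "ay": 0, "az": 0, "jaw": 0.2},
    {"x": -25, "y": 0, "z": 0, "ax": 0, "ay": 0, "az": 0, "jaw": 0.2},
    {"x": -10, "y": 0, "z": 0, "ax": 0, "ay": 0, "az": 0, "jaw": 0.2}
  ]
}}

```text
t: 7.95
tool_pos: [0.6316, -0.2387, 0.1166]
orientation: [0.502, 0.501, 0.498, -0.499]
ft_force: [1.1, 0.3, 0.9]
width: 0.806
```

{"fn": "play_rows", "kwargs": {
  "deltas": [
    {"x": 0, "y": -20, "z": -29, "ax": 0, "ay": 0, "az": 0, "jaw": 0.2},
    {"x": 0, "y": -20, "z": -30, "ax": 0, "ay": 0, "az": 0, "jaw": 0.2},
    {"x": 0, "y": -20, "z": -30, "ax": 0, "ay": 0, "az": 0, "jaw": 0.2},
    {"x": 0, "y": -20, "z": -30, "ax": 0, "ay": 0, "az": 0, "jaw": 0.2},
    {"x": 0, "y": -20, "z": -30, "ax": 0, "ay": 0, "az": 0, "jaw": 0.2}
  ]
}}

```text
t: 8.37
tool_pos: [0.5284, -0.0876, 0.1122]
orientation: [0.5, 0.5, 0.5, -0.5]
ft_force: [1.0, 0.1, 0.0]
width: 0.8
```

{"fn": "play_rows", "kwargs": {
  "deltas": [
    {"x": 0, "y": -20, "z": -30, "ax": 0, "ay": 0, "az": 0, "jaw": 0.1},
    {"x": 0, "y": -20, "z": -30, "ax": 0, "ay": 0, "az": 0, "jaw": 0.1},
    {"x": 0, "y": -23, "z": -28, "ax": 0, "ay": 0, "az": 0, "jaw": 0.1},
    {"x": 0, "y": 0, "z": 0, "ax": 0, "ay": 0, "az": 0, "jaw": 0.1},
    {"x": 0, "y": 0, "z": 0, "ax": 0, "ay": 0, "az": 0, "jaw": 0.1}
  ]
}}

```text
t: 8.78
tool_pos: [0.4653, 0.0006, 0.1123]
orientation: [0.5, 0.499, 0.501, -0.5]
ft_force: [1.5, 0.3, 0.1]
width: 0.898
```

```bash
python3 - <<'E'
from h import *
f=grab("scene"); save(f,"s3.png",(110,80,330,250),3.5); s=robot.get_state();print(s["tool_pos"],s["width"],s["ft_force"])
E
```

```text
[ 4.66934776e-01 -4.62789957e-04  1.12605404e-01] 0.9004725264598598 [ 0.49018252  0.1368502  -0.65189252]
```

View pics/s3.png

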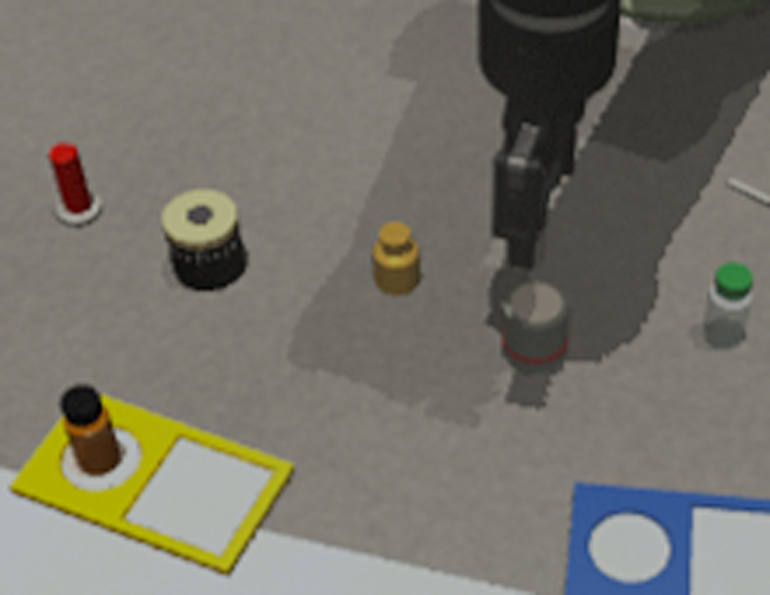

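Amber vial stands in the round pocket (95,435). Gripper is above the reference (535,320). Descend, grip, lift.

{"fn": "play_rows", "kwargs": {
  "deltas": [
    {"x": 25, "y": 0, "z": 0, "ax": 0, "ay": 0, "az": 0, "jaw": 0.1},
    {"x": 25, "y": 0, "z": 0, "ax": 0, "ay": 0, "az": 0, "jaw": 0.1},
    {"x": 25, "y": 0, "z": 0, "ax": 0, "ay": 0, "az": 0, "jaw": 0.1},
    {"x": 20, "y": 0, "z": 0, "ax": 0, "ay": 0, "az": 0, "jaw": 0.1},
    {"x": 5, "y": 0, "z": 0, "ax": 0, "ay": 0, "az": 0, "jaw": 0.1}
  ]
}}

```text
t: 9.25
tool_pos: [0.4659, -0.0016, 0.0096]
orientation: [-0.499, -0.5, -0.5, 0.501]
ft_force: [-0.3, 0.6, 0.6]
width: 0.901
```

{"fn": "play_rows", "kwargs": {
  "deltas": [
    {"x": 0, "y": 0, "z": 0, "ax": 0, "ay": 0, "az": 0, "jaw": 0.3},
    {"x": 0, "y": 0, "z": 0, "ax": 0, "ay": 0, "az": 0, "jaw": 0.5},
    {"x": 0, "y": 0, "z": 0, "ax": 0, "ay": 0, "az": 0, "jaw": 1},
    {"x": 0, "y": 0, "z": 0, "ax": 0, "ay": 0, "az": 0, "jaw": 1},
    {"x": 0, "y": 0, "z": 0, "ax": 0, "ay": 0, "az": 0, "jaw": 1}
  ]
}}

```text
t: 9.67
tool_pos: [0.4681, -0.0011, 0.0135]
orientation: [0.501, 0.501, 0.499, -0.5]
ft_force: [0.1, -0.4, 2.5]
width: 0.502
```

{"fn": "play_rows", "kwargs": {
  "deltas": [
    {"x": -10, "y": 0, "z": 0, "ax": 0, "ay": 0, "az": 0, "jaw": 1},
    {"x": -25, "y": 0, "z": 0, "ax": 0, "ay": 0, "az": 0, "jaw": 1},
    {"x": -25, "y": 0, "z": 0, "ax": 0, "ay": 0, "az": 0, "jaw": 1},
    {"x": -25, "y": 0, "z": 0, "ax": 0, "ay": 0, "az": 0, "jaw": 1},
    {"x": -15, "y": 0, "z": 0, "ax": 0, "ay": 0, "az": 0, "jaw": 1}
  ]
}}

```text
t: 10.08
tool_pos: [0.4679, -0.0009, 0.1152]
orientation: [0.501, 0.501, 0.499, -0.499]
ft_force: [1.2, -0.0, -1.6]
width: 0.5
```

{"fn": "play_rows", "kwargs": {
  "deltas": [
    {"x": 0, "y": 21.6, "z": 20.9, "ax": 0, "ay": 0, "az": 0, "jaw": 1},
    {"x": 0, "y": 21.6, "z": 20.9, "ax": 0, "ay": 0, "az": 0, "jaw": 1},
    {"x": 0, "y": 21.6, "z": 20.9, "ax": 0, "ay": 0, "az": 0, "jaw": 1},
    {"x": 0, "y": 21.6, "z": 20.9, "ax": 0, "ay": 0, "az": 0, "jaw": 1},
    {"x": 0, "y": 21.6, "z": 20.9, "ax": 0, "ay": 0, "az": 0, "jaw": 1}
  ]
}}

```text
t: 10.5
tool_pos: [0.5757, -0.1062, 0.113]
orientation: [0.5, 0.5, 0.5, -0.5]
ft_force: [0.3, 0.4, -0.9]
width: 0.503
```

{"fn": "play_rows", "kwargs": {
  "deltas": [
    {"x": 0, "y": 21.6, "z": 20.9, "ax": 0, "ay": 0, "az": 0, "jaw": 1},
    {"x": 0, "y": 21.6, "z": 20.9, "ax": 0, "ay": 0, "az": 0, "jaw": 1},
    {"x": 0, "y": 21.6, "z": 20.9, "ax": 0, "ay": 0, "az": 0, "jaw": 1},
    {"x": 0, "y": 0, "z": 0, "ax": 0, "ay": 0, "az": 0, "jaw": 1},
    {"x": 0, "y": 0, "z": 0, "ax": 0, "ay": 0, "az": 0, "jaw": 1}
  ]
}}

```text
t: 10.92
tool_pos: [0.6402, -0.1691, 0.1122]
orientation: [0.5, 0.5, 0.499, -0.5]
ft_force: [-0.8, -0.1, -2.6]
width: 0.501
```

{"fn": "play_rows", "kwargs": {
  "deltas": [
    {"x": 25, "y": 0, "z": 0, "ax": 0, "ay": 0, "az": 0, "jaw": 1},
    {"x": 25, "y": 0, "z": 0, "ax": 0, "ay": 0, "az": 0, "jaw": 1},
    {"x": 22, "y": 0, "z": 0, "ax": 0, "ay": 0, "az": 0, "jaw": 1},
    {"x": 12, "y": 0, "z": 0, "ax": 0, "ay": 0, "az": 0, "jaw": 1},
    {"x": 5, "y": 0, "z": 0, "ax": 0, "ay": 0, "az": 0, "jaw": 1}
  ]
}}

```text
t: 11.33
tool_pos: [0.6372, -0.1664, 0.0213]
orientation: [0.499, 0.499, 0.502, -0.5]
ft_force: [0.1, 0.1, -2.5]
width: 0.506
```

{"fn": "play_rows", "kwargs": {
  "deltas": [
    {"x": 2, "y": 0, "z": 0, "ax": 0, "ay": 0, "az": 0, "jaw": 1},
    {"x": 1, "y": 0, "z": 0, "ax": 0, "ay": 0, "az": 0, "jaw": 1},
    {"x": 0, "y": 0, "z": 0, "ax": 0, "ay": 0, "az": 0, "jaw": 1},
    {"x": 0, "y": 0, "z": 0, "ax": 0, "ay": 0, "az": 0, "jaw": 1}
  ]
}}

```text
t: 11.67
tool_pos: [0.6405, -0.1683, 0.0217]
orientation: [0.501, 0.5, 0.499, -0.5]
ft_force: [-0.4, 0.3, -1.0]
width: 0.504
```

{"fn": "play_rows", "kwargs": {
  "deltas": [
    {"x": 1, "y": 0, "z": 0, "ax": 0, "ay": 0, "az": 0, "jaw": 1},
    {"x": 1, "y": 0, "z": 0, "ax": 0, "ay": 0, "az": 0, "jaw": 1},
    {"x": 1, "y": 0, "z": 0, "ax": 0, "ay": 0, "az": 0, "jaw": 1},
    {"x": 0, "y": 0, "z": 0, "ax": 0, "ay": 0, "az": 0, "jaw": 1}
  ]
}}

```text
t: 12.0
tool_pos: [0.64, -0.1682, 0.0185]
orientation: [0.5, 0.5, 0.5, -0.5]
ft_force: [-1.9, 0.8, 6.3]
width: 0.504
```

{"fn": "play_rows", "kwargs": {
  "deltas": [
    {"x": 0.5, "y": 0, "z": 0, "ax": 0, "ay": 0, "az": 0, "jaw": 1},
    {"x": 0, "y": 0, "z": 0, "ax": 0, "ay": 0, "az": 0, "jaw": 1},
    {"x": 0, "y": 0, "z": 0, "ax": 0, "ay": 0, "az": 0, "jaw": 1}
  ]
}}

```text
t: 12.25
tool_pos: [0.64, -0.1682, 0.0185]
orientation: [0.5, 0.5, 0.499, -0.5]
ft_force: [-2.8, 1.1, 8.8]
width: 0.507
```

{"fn": "play_rows", "kwargs": {
  "deltas": [
    {"x": -0.5, "y": 0, "z": 0, "ax": 0, "ay": 0, "az": 0, "jaw": 0.4},
    {"x": 0, "y": 0, "z": 0, "ax": 0, "ay": 0, "az": 0, "jaw": 0.2},
    {"x": 0, "y": 0, "z": 0, "ax": 0, "ay": 0, "az": 0, "jaw": 0.1},
    {"x": 0, "y": 0, "z": 0, "ax": 0, "ay": 0, "az": 0, "jaw": 0.1},
    {"x": 0, "y": 0, "z": 0, "ax": 0, "ay": 0, "az": 0, "jaw": 0.1}
  ]
}}

```text
t: 12.67
tool_pos: [0.6395, -0.168, 0.0171]
orientation: [0.5, 0.5, 0.5, -0.5]
ft_force: [0.3, -0.6, 0.4]
width: 0.901
```

{"fn": "play_rows", "kwargs": {
  "deltas": [
    {"x": -10, "y": 0, "z": 0, "ax": 0, "ay": 0, "az": 0, "jaw": 0.1},
    {"x": -20, "y": 0, "z": 0, "ax": 0, "ay": 0, "az": 0, "jaw": 0.1},
    {"x": -25, "y": 0, "z": 0, "ax": 0, "ay": 0, "az": 0, "jaw": 0.1},
    {"x": -25, "y": 0, "z": 0, "ax": 0, "ay": 0, "az": 0, "jaw": 0.1},
    {"x": -15, "y": 0, "z": 0, "ax": 0, "ay": 0, "az": 0, "jaw": 0.1}
  ]
}}

```text
t: 13.08
tool_pos: [0.6408, -0.1684, 0.1158]
orientation: [0.501, 0.5, 0.499, -0.5]
ft_force: [0.2, 0.1, -0.3]
width: 0.899
```

{"fn": "play_rows", "kwargs": {
  "deltas": [
    {"x": 0, "y": -26, "z": 10, "ax": 0, "ay": 0, "az": 0, "jaw": 0.1},
    {"x": 0, "y": -26, "z": 10, "ax": 0, "ay": 0, "az": 0, "jaw": 0.1},
    {"x": 0, "y": -26, "z": 10, "ax": 0, "ay": 0, "az": 0, "jaw": 0.1},
    {"x": 0, "y": -26, "z": 10, "ax": 0, "ay": 0, "az": 0, "jaw": 0.1},
    {"x": 0, "y": -26, "z": 10, "ax": 0, "ay": 0, "az": 0, "jaw": 0.1}
  ]
}}

```text
t: 13.5
tool_pos: [0.5085, -0.2183, 0.1131]
orientation: [0.5, 0.5, 0.5, -0.5]
ft_force: [0.2, -0.1, 1.1]
width: 0.902
```

{"fn": "play_rows", "kwargs": {
  "deltas": [
    {"x": 0, "y": -26, "z": 9, "ax": 0, "ay": 0, "az": 0, "jaw": 0.05},
    {"x": 0, "y": -29, "z": 9, "ax": 0, "ay": 0, "az": 0, "jaw": 0.05},
    {"x": 0, "y": 0, "z": 0, "ax": 0, "ay": 0, "az": 0, "jaw": 0.05},
    {"x": 0, "y": 0, "z": 0, "ax": 0, "ay": 0, "az": 0, "jaw": 0.05},
    {"x": 0, "y": 0, "z": 0, "ax": 0, "ay": 0, "az": 0, "jaw": 0.05}
  ]
}}

```text
t: 13.92
tool_pos: [0.4555, -0.2365, 0.1131]
orientation: [0.501, 0.5, 0.499, -0.5]
ft_force: [0.5, 0.8, 0.4]
width: 0.95
```

```bash
python3 - <<'E'
from h import *
f=grab("scene"); save(f,"s4.png",(90,80,310,250),3.5); s=robot.get_state();print(s["tool_pos"],s["width"],s["ft_force"])
E
```

```text
[ 0.45580342 -0.23632233  0.11294804] 0.9502759440897263 [-0.31500388 -0.4834149   0.23873928]
```

View pics/s4.png

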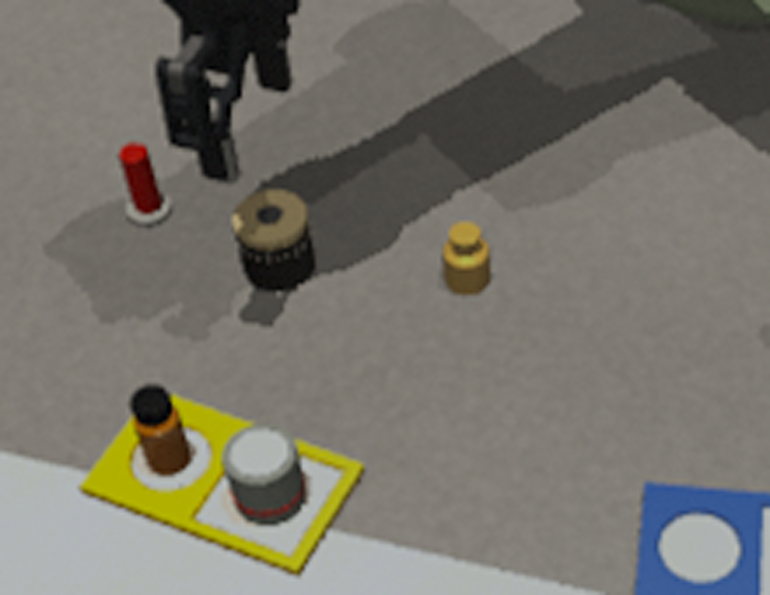

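Reference stands in the square pocket (263,475), amber beside it. Now the cell (275,240).

{"fn": "play_rows", "kwargs": {
  "deltas": [
    {"x": 25, "y": 0, "z": 0, "ax": 0, "ay": 0, "az": 0, "jaw": 0.05},
    {"x": 25, "y": 0, "z": 0, "ax": 0, "ay": 0, "az": 0, "jaw": 0.05},
    {"x": 25, "y": 0, "z": 0, "ax": 0, "ay": 0, "az": 0, "jaw": 0.05},
    {"x": 20, "y": 0, "z": 0, "ax": 0, "ay": 0, "az": 0, "jaw": 0.05},
    {"x": 5, "y": 0, "z": 0, "ax": 0, "ay": 0, "az": 0, "jaw": 0.05}
  ]
}}

```text
t: 14.38
tool_pos: [0.4539, -0.2344, 0.0094]
orientation: [0.499, 0.499, 0.502, -0.5]
ft_force: [0.1, -0.2, -0.0]
width: 0.954
```

{"fn": "play_rows", "kwargs": {
  "deltas": [
    {"x": 0, "y": 0, "z": 0, "ax": 0, "ay": 0, "az": 0, "jaw": 0.25},
    {"x": 0, "y": 0, "z": 0, "ax": 0, "ay": 0, "az": 0, "jaw": 0.4},
    {"x": 0, "y": 0, "z": 0, "ax": 0, "ay": 0, "az": 0, "jaw": 1},
    {"x": 0, "y": 0, "z": 0, "ax": 0, "ay": 0, "az": 0, "jaw": 1},
    {"x": 0, "y": 0, "z": 0, "ax": 0, "ay": 0, "az": 0, "jaw": 1}
  ],
  "grip_force": 50
}}

```text
t: 14.8
tool_pos: [0.4557, -0.2366, 0.0136]
orientation: [0.501, 0.5, 0.499, -0.5]
ft_force: [0.6, 0.2, 3.3]
width: 0.572
```

{"fn": "play_rows", "kwargs": {
  "deltas": [
    {"x": -10, "y": 0, "z": 0, "ax": 0, "ay": 0, "az": 0, "jaw": 1},
    {"x": -25, "y": 0, "z": 0, "ax": 0, "ay": 0, "az": 0, "jaw": 1},
    {"x": -25, "y": 0, "z": 0, "ax": 0, "ay": 0, "az": 0, "jaw": 1},
    {"x": -25, "y": 0, "z": 0, "ax": 0, "ay": 0, "az": 0, "jaw": 1},
    {"x": -15, "y": 0, "z": 0, "ax": 0, "ay": 0, "az": 0, "jaw": 1}
  ]
}}

```text
t: 15.22
tool_pos: [0.4553, -0.2366, 0.1157]
orientation: [0.501, 0.5, 0.499, -0.5]
ft_force: [0.9, -0.3, -0.7]
width: 0.574
```

{"fn": "play_rows", "kwargs": {
  "deltas": [
    {"x": 0, "y": 10, "z": -22, "ax": 0, "ay": 0, "az": 0, "jaw": 1},
    {"x": 0, "y": 10, "z": -29, "ax": 0, "ay": 0, "az": 0, "jaw": 1},
    {"x": 0, "y": 10, "z": -29, "ax": 0, "ay": 0, "az": 0, "jaw": 1},
    {"x": 0, "y": 10, "z": -29, "ax": 0, "ay": 0, "az": 0, "jaw": 1},
    {"x": 0, "y": 10, "z": -29, "ax": 0, "ay": 0, "az": 0, "jaw": 1}
  ]
}}

```text
t: 15.63
tool_pos: [0.5047, -0.0968, 0.1134]
orientation: [0.5, 0.5, 0.5, -0.5]
ft_force: [-0.1, 0.0, -1.4]
width: 0.572
```

{"fn": "play_rows", "kwargs": {
  "deltas": [
    {"x": 0, "y": 10, "z": -29, "ax": 0, "ay": 0, "az": 0, "jaw": 1},
    {"x": 0, "y": 10, "z": -29, "ax": 0, "ay": 0, "az": 0, "jaw": 1},
    {"x": 0, "y": 10, "z": -29, "ax": 0, "ay": 0, "az": 0, "jaw": 1},
    {"x": 0, "y": 10, "z": -29, "ax": 0, "ay": 0, "az": 0, "jaw": 1},
    {"x": 0, "y": 10, "z": -29, "ax": 0, "ay": 0, "az": 0, "jaw": 1}
  ]
}}

```text
t: 16.05
tool_pos: [0.5547, 0.0485, 0.1133]
orientation: [0.5, 0.5, 0.5, -0.5]
ft_force: [0.8, -0.3, -1.8]
width: 0.571
```

{"fn": "play_rows", "kwargs": {
  "deltas": [
    {"x": 0, "y": 10, "z": -29, "ax": 0, "ay": 0, "az": 0, "jaw": 1},
    {"x": 0, "y": 10, "z": -29, "ax": 0, "ay": 0, "az": 0, "jaw": 1},
    {"x": 0, "y": 10, "z": -29, "ax": 0, "ay": 0, "az": 0, "jaw": 1},
    {"x": 0, "y": 11, "z": -28, "ax": 0, "ay": 0, "az": 0, "jaw": 1},
    {"x": 0, "y": 0, "z": 0, "ax": 0, "ay": 0, "az": 0, "jaw": 1}
  ]
}}

```text
t: 16.47
tool_pos: [0.5972, 0.167, 0.1135]
orientation: [0.501, 0.5, 0.501, -0.497]
ft_force: [0.2, -0.3, -1.7]
width: 0.574
```

{"fn": "play_rows", "kwargs": {
  "deltas": [
    {"x": 0, "y": 0, "z": 0, "ax": 0, "ay": 0, "az": 0, "jaw": 1},
    {"x": 0, "y": 0, "z": 0, "ax": 0, "ay": 0, "az": 0, "jaw": 1},
    {"x": 25, "y": 0, "z": 0, "ax": 0, "ay": 0, "az": 0, "jaw": 1},
    {"x": 25, "y": 0, "z": 0, "ax": 0, "ay": 0, "az": 0, "jaw": 1},
    {"x": 20, "y": 0, "z": 0, "ax": 0, "ay": 0, "az": 0, "jaw": 1}
  ]
}}

```text
t: 16.88
tool_pos: [0.5948, 0.1604, 0.0416]
orientation: [-0.499, -0.5, -0.5, 0.501]
ft_force: [-0.3, -0.4, -2.3]
width: 0.573
```

{"fn": "play_rows", "kwargs": {
  "deltas": [
    {"x": 14, "y": 0, "z": 0, "ax": 0, "ay": 0, "az": 0, "jaw": 1},
    {"x": 7, "y": 0, "z": 0, "ax": 0, "ay": 0, "az": 0, "jaw": 1},
    {"x": 1, "y": 0, "z": 0, "ax": 0, "ay": 0, "az": 0, "jaw": 1},
    {"x": 0, "y": 0, "z": 0, "ax": 0, "ay": 0, "az": 0, "jaw": 1},
    {"x": 0, "y": 0, "z": 0, "ax": 0, "ay": 0, "az": 0, "jaw": 1}
  ]
}}

```text
t: 17.3
tool_pos: [0.5963, 0.1616, 0.0214]
orientation: [0.5, 0.501, 0.499, -0.5]
ft_force: [-0.7, -0.7, -0.5]
width: 0.575
```

Contact expected at ~0.0186.

{"fn": "play_rows", "kwargs": {
  "deltas": [
    {"x": 1, "y": 0, "z": 0, "ax": 0, "ay": 0, "az": 0, "jaw": 1},
    {"x": 1, "y": 0, "z": 0, "ax": 0, "ay": 0, "az": 0, "jaw": 1},
    {"x": 1, "y": 0, "z": 0, "ax": 0, "ay": 0, "az": 0, "jaw": 1},
    {"x": 0, "y": 0, "z": 0, "ax": 0, "ay": 0, "az": 0, "jaw": 1}
  ]
}}

```text
t: 17.63
tool_pos: [0.5962, 0.1621, 0.0186]
orientation: [0.5, 0.5, 0.5, -0.5]
ft_force: [-2.3, 0.8, 4.9]
width: 0.57
```

{"fn": "play_rows", "kwargs": {
  "deltas": [
    {"x": 0.5, "y": 0, "z": 0, "ax": 0, "ay": 0, "az": 0, "jaw": 1},
    {"x": 0, "y": 0, "z": 0, "ax": 0, "ay": 0, "az": 0, "jaw": 1},
    {"x": 0, "y": 0, "z": 0, "ax": 0, "ay": 0, "az": 0, "jaw": 1}
  ]
}}

```text
t: 17.88
tool_pos: [0.5962, 0.1621, 0.0186]
orientation: [0.5, 0.5, 0.5, -0.5]
ft_force: [-2.9, -1.2, 8.3]
width: 0.575
```

{"fn": "play_rows", "kwargs": {
  "deltas": [
    {"x": -0.5, "y": 0, "z": 0, "ax": 0, "ay": 0, "az": 0, "jaw": 0.35},
    {"x": 0, "y": 0, "z": 0, "ax": 0, "ay": 0, "az": 0, "jaw": 0.2},
    {"x": 0, "y": 0, "z": 0, "ax": 0, "ay": 0, "az": 0, "jaw": 0.1},
    {"x": 0, "y": 0, "z": 0, "ax": 0, "ay": 0, "az": 0, "jaw": 0.1},
    {"x": 0, "y": 0, "z": 0, "ax": 0, "ay": 0, "az": 0, "jaw": 0.1}
  ]
}}

```text
t: 18.3
tool_pos: [0.5955, 0.162, 0.0171]
orientation: [0.5, 0.5, 0.5, -0.5]
ft_force: [-0.1, 0.5, 0.2]
width: 0.9
```

{"fn": "play_rows", "kwargs": {
  "deltas": [
    {"x": -10, "y": 0, "z": 0, "ax": 0, "ay": 0, "az": 0, "jaw": 0.1},
    {"x": -20, "y": 0, "z": 0, "ax": 0, "ay": 0, "az": 0, "jaw": 0.1},
    {"x": -25, "y": 0, "z": 0, "ax": 0, "ay": 0, "az": 0, "jaw": 0.1},
    {"x": -25, "y": 0, "z": 0, "ax": 0, "ay": 0, "az": 0, "jaw": 0.1},
    {"x": -15, "y": 0, "z": 0, "ax": 0, "ay": 0, "az": 0, "jaw": 0.1}
  ]
}}

```text
t: 18.72
tool_pos: [0.5968, 0.1622, 0.1156]
orientation: [0.501, 0.501, 0.499, -0.499]
ft_force: [1.1, 0.9, 0.2]
width: 0.902
```

{"fn": "play_rows", "kwargs": {
  "deltas": [
    {"x": 0, "y": -27.2, "z": -14.7, "ax": 0, "ay": 0, "az": 0, "jaw": 0.2},
    {"x": 0, "y": -27.2, "z": -14.7, "ax": 0, "ay": 0, "az": 0, "jaw": 0.2},
    {"x": 0, "y": -27.2, "z": -14.7, "ax": 0, "ay": 0, "az": 0, "jaw": 0.2},
    {"x": 0, "y": -27.2, "z": -14.7, "ax": 0, "ay": 0, "az": 0, "jaw": 0.2},
    {"x": 0, "y": -27.2, "z": -14.7, "ax": 0, "ay": 0, "az": 0, "jaw": 0.2}
  ]
}}

```text
t: 19.13
tool_pos: [0.4584, 0.236, 0.113]
orientation: [0.5, 0.5, 0.5, -0.5]
ft_force: [0.3, 1.4, -0.2]
width: 0.797
```

{"fn": "play_rows", "kwargs": {
  "deltas": [
    {"x": 0, "y": 0, "z": 0, "ax": 0, "ay": 0, "az": 0, "jaw": 0.2},
    {"x": 0, "y": 0, "z": 0, "ax": 0, "ay": 0, "az": 0, "jaw": 0.2},
    {"x": 0, "y": 0, "z": 0, "ax": 0, "ay": 0, "az": 0, "jaw": 0.2}
  ]
}}

```text
t: 19.38
tool_pos: [0.4605, 0.2358, 0.1131]
orientation: [0.5, 0.5, 0.5, -0.499]
ft_force: [0.3, -0.4, 1.1]
width: 0.8
```

```bash
python3 - <<'E'
from h import *
f=grab("scene"); save(f,"s5.png",(260,90,480,260),3.5); s=robot.get_state();print(s["tool_pos"],s["width"],s["ft_force"])
E
```

```text
[0.46089074 0.23553274 0.11295263] 0.8009814316452047 [ 0.93848464 -0.34888256  0.38042181]
```

View pics/s5.png

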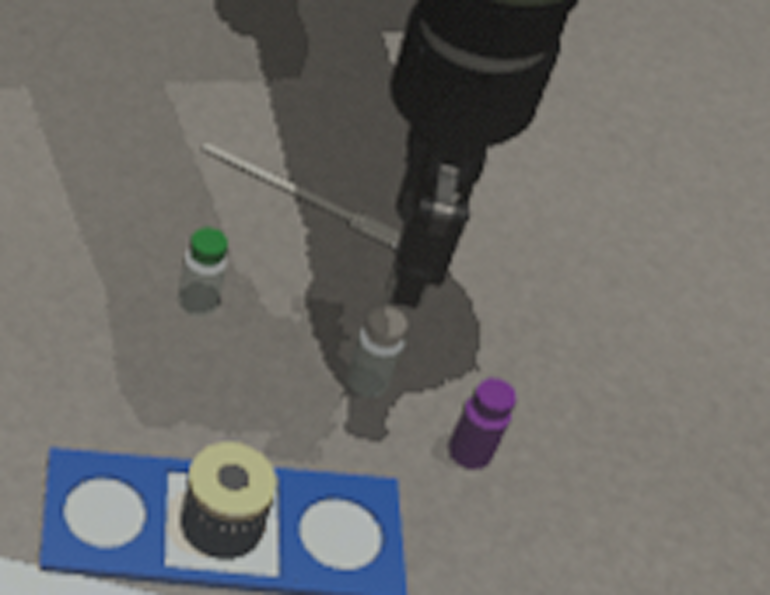

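Cell stands in the square pocket (230,500); the gripper is over the white-capped vial (380,345), purple (485,425) well clear.

{"fn": "play_rows", "kwargs": {
  "deltas": [
    {"x": 25, "y": 0, "z": 0, "ax": 0, "ay": 0, "az": 0, "jaw": 0.2},
    {"x": 25, "y": 0, "z": 0, "ax": 0, "ay": 0, "az": 0, "jaw": 0.2},
    {"x": 25, "y": 0, "z": 0, "ax": 0, "ay": 0, "az": 0, "jaw": 0.2},
    {"x": 16, "y": 0, "z": 0, "ax": 0, "ay": 0, "az": 0, "jaw": 0.2},
    {"x": 5, "y": 0, "z": 0, "ax": 0, "ay": 0, "az": 0, "jaw": 0.2}
  ]
}}

```text
t: 19.85
tool_pos: [0.459, 0.2342, 0.0137]
orientation: [-0.499, -0.499, -0.5, 0.502]
ft_force: [0.6, 0.3, 1.0]
width: 0.802
```

{"fn": "play_rows", "kwargs": {
  "deltas": [
    {"x": 0, "y": 0, "z": 0, "ax": 0, "ay": 0, "az": 0, "jaw": 0.4},
    {"x": 0, "y": 0, "z": 0, "ax": 0, "ay": 0, "az": 0, "jaw": 0.6},
    {"x": 0, "y": 0, "z": 0, "ax": 0, "ay": 0, "az": 0, "jaw": 1},
    {"x": 0, "y": 0, "z": 0, "ax": 0, "ay": 0, "az": 0, "jaw": 1},
    {"x": 0, "y": 0, "z": 0, "ax": 0, "ay": 0, "az": 0, "jaw": 1}
  ],
  "grip_force": 40
}}

```text
t: 20.27
tool_pos: [0.4611, 0.2359, 0.0176]
orientation: [0.501, 0.501, 0.499, -0.499]
ft_force: [0.8, -0.4, 3.5]
width: 0.314
```

{"fn": "play_rows", "kwargs": {
  "deltas": [
    {"x": -10, "y": 0, "z": 0, "ax": 0, "ay": 0, "az": 0, "jaw": 1},
    {"x": -20, "y": 0, "z": 0, "ax": 0, "ay": 0, "az": 0, "jaw": 1},
    {"x": -25, "y": 0, "z": 0, "ax": 0, "ay": 0, "az": 0, "jaw": 1},
    {"x": -25, "y": 0, "z": 0, "ax": 0, "ay": 0, "az": 0, "jaw": 1},
    {"x": -15, "y": 0, "z": 0, "ax": 0, "ay": 0, "az": 0, "jaw": 1}
  ]
}}

```text
t: 20.68
tool_pos: [0.4604, 0.236, 0.1146]
orientation: [0.5, 0.501, 0.5, -0.499]
ft_force: [0.7, 0.1, 0.0]
width: 0.311
```

{"fn": "play_rows", "kwargs": {
  "deltas": [
    {"x": 0, "y": 20, "z": 1, "ax": 0, "ay": 0, "az": 0, "jaw": 1},
    {"x": 0, "y": 27, "z": 1, "ax": 0, "ay": 0, "az": 0, "jaw": 1},
    {"x": 0, "y": 27, "z": 1, "ax": 0, "ay": 0, "az": 0, "jaw": 1},
    {"x": 0, "y": 27, "z": 1, "ax": 0, "ay": 0, "az": 0, "jaw": 1},
    {"x": 0, "y": 23, "z": 1, "ax": 0, "ay": 0, "az": 0, "jaw": 1}
  ]
}}

```text
t: 21.1
tool_pos: [0.5851, 0.2305, 0.1125]
orientation: [0.5, 0.5, 0.5, -0.5]
ft_force: [0.1, 0.7, -0.0]
width: 0.318
```

{"fn": "play_rows", "kwargs": {
  "deltas": [
    {"x": 0, "y": 0, "z": 0, "ax": 0, "ay": 0, "az": 0, "jaw": 1},
    {"x": 0, "y": 0, "z": 0, "ax": 0, "ay": 0, "az": 0, "jaw": 1},
    {"x": 25, "y": 0, "z": 0, "ax": 0, "ay": 0, "az": 0, "jaw": 1},
    {"x": 25, "y": 0, "z": 0, "ax": 0, "ay": 0, "az": 0, "jaw": 1},
    {"x": 20, "y": 0, "z": 0, "ax": 0, "ay": 0, "az": 0, "jaw": 1}
  ]
}}

```text
t: 21.52
tool_pos: [0.5815, 0.2306, 0.0406]
orientation: [0.5, 0.499, 0.501, -0.5]
ft_force: [-0.4, -0.2, -1.2]
width: 0.313
```

{"fn": "play_rows", "kwargs": {
  "deltas": [
    {"x": 10, "y": 0, "z": 0, "ax": 0, "ay": 0, "az": 0, "jaw": 1},
    {"x": 6, "y": 0, "z": 0, "ax": 0, "ay": 0, "az": 0, "jaw": 1},
    {"x": 1, "y": 0, "z": 0, "ax": 0, "ay": 0, "az": 0, "jaw": 1},
    {"x": 0, "y": 0, "z": 0, "ax": 0, "ay": 0, "az": 0, "jaw": 1},
    {"x": 0, "y": 0, "z": 0, "ax": 0, "ay": 0, "az": 0, "jaw": 1}
  ]
}}

```text
t: 21.93
tool_pos: [0.5843, 0.2309, 0.0256]
orientation: [0.5, 0.501, 0.5, -0.499]
ft_force: [-0.3, 0.5, -0.1]
width: 0.312
```

{"fn": "play_rows", "kwargs": {
  "deltas": [
    {"x": 1, "y": 0, "z": 0, "ax": 0, "ay": 0, "az": 0, "jaw": 1},
    {"x": 1, "y": 0, "z": 0, "ax": 0, "ay": 0, "az": 0, "jaw": 1},
    {"x": 1, "y": 0, "z": 0, "ax": 0, "ay": 0, "az": 0, "jaw": 1},
    {"x": 0, "y": 0, "z": 0, "ax": 0, "ay": 0, "az": 0, "jaw": 1}
  ]
}}

```text
t: 22.27
tool_pos: [0.5843, 0.2307, 0.0227]
orientation: [0.5, 0.501, 0.5, -0.5]
ft_force: [-1.5, -1.2, 6.6]
width: 0.312
```

{"fn": "play_rows", "kwargs": {
  "deltas": [
    {"x": 0.5, "y": 0, "z": 0, "ax": 0, "ay": 0, "az": 0, "jaw": 1},
    {"x": 0, "y": 0, "z": 0, "ax": 0, "ay": 0, "az": 0, "jaw": 1},
    {"x": 0, "y": 0, "z": 0, "ax": 0, "ay": 0, "az": 0, "jaw": 1}
  ]
}}

```text
t: 22.52
tool_pos: [0.5842, 0.2307, 0.0226]
orientation: [0.5, 0.501, 0.5, -0.499]
ft_force: [-3.0, 0.3, 9.2]
width: 0.316
```

{"fn": "play_rows", "kwargs": {
  "deltas": [
    {"x": -0.5, "y": 0, "z": 0, "ax": 0, "ay": 0, "az": 0, "jaw": 0.6},
    {"x": 0, "y": 0, "z": 0, "ax": 0, "ay": 0, "az": 0, "jaw": 0.4},
    {"x": 0, "y": 0, "z": 0, "ax": 0, "ay": 0, "az": 0, "jaw": 0.2},
    {"x": 0, "y": 0, "z": 0, "ax": 0, "ay": 0, "az": 0, "jaw": 0.2},
    {"x": 0, "y": 0, "z": 0, "ax": 0, "ay": 0, "az": 0, "jaw": 0.2}
  ]
}}

```text
t: 22.93
tool_pos: [0.5834, 0.2305, 0.021]
orientation: [-0.5, -0.5, -0.5, 0.5]
ft_force: [0.4, 0.5, 0.1]
width: 0.799
```

{"fn": "play_rows", "kwargs": {
  "deltas": [
    {"x": -10, "y": 0, "z": 0, "ax": 0, "ay": 0, "az": 0, "jaw": 0.2},
    {"x": -20, "y": 0, "z": 0, "ax": 0, "ay": 0, "az": 0, "jaw": 0.2},
    {"x": -25, "y": 0, "z": 0, "ax": 0, "ay": 0, "az": 0, "jaw": 0.2},
    {"x": -25, "y": 0, "z": 0, "ax": 0, "ay": 0, "az": 0, "jaw": 0.2},
    {"x": -10, "y": 0, "z": 0, "ax": 0, "ay": 0, "az": 0, "jaw": 0.2}
  ]
}}

```text
t: 23.35
tool_pos: [0.5855, 0.2311, 0.1154]
orientation: [0.501, 0.502, 0.499, -0.498]
ft_force: [0.0, 0.9, 0.3]
width: 0.8
```

{"fn": "play_rows", "kwargs": {
  "deltas": [
    {"x": 0, "y": -8, "z": 29, "ax": 0, "ay": 0, "az": 0, "jaw": 0.2},
    {"x": 0, "y": -8, "z": 29, "ax": 0, "ay": 0, "az": 0, "jaw": 0.2},
    {"x": 0, "y": -8, "z": 29, "ax": 0, "ay": 0, "az": 0, "jaw": 0.2},
    {"x": 0, "y": -8, "z": 29, "ax": 0, "ay": 0, "az": 0, "jaw": 0.2},
    {"x": 0, "y": -8, "z": 29, "ax": 0, "ay": 0, "az": 0, "jaw": 0.2}
  ]
}}

```text
t: 23.77
tool_pos: [0.5428, 0.0844, 0.1112]
orientation: [0.5, 0.5, 0.5, -0.5]
ft_force: [-0.6, 0.7, 0.0]
width: 0.795
```

{"fn": "play_rows", "kwargs": {
  "deltas": [
    {"x": 0, "y": -8, "z": 29, "ax": 0, "ay": 0, "az": 0, "jaw": 0.2},
    {"x": 0, "y": -8, "z": 29, "ax": 0, "ay": 0, "az": 0, "jaw": 0.2},
    {"x": 0, "y": -8, "z": 29, "ax": 0, "ay": 0, "az": 0, "jaw": 0.2},
    {"x": 0, "y": -8, "z": 29, "ax": 0, "ay": 0, "az": 0, "jaw": 0.2},
    {"x": 0, "y": -8, "z": 29, "ax": 0, "ay": 0, "az": 0, "jaw": 0.2}
  ]
}}

```text
t: 24.18
tool_pos: [0.5029, -0.0607, 0.1113]
orientation: [0.5, 0.5, 0.5, -0.5]
ft_force: [0.9, 0.4, 0.5]
width: 0.801
```

{"fn": "play_rows", "kwargs": {
  "deltas": [
    {"x": 0, "y": -8, "z": 29, "ax": 0, "ay": 0, "az": 0, "jaw": 0.2},
    {"x": 0, "y": -8, "z": 29, "ax": 0, "ay": 0, "az": 0, "jaw": 0.2},
    {"x": 0, "y": -8, "z": 29, "ax": 0, "ay": 0, "az": 0, "jaw": 0.2},
    {"x": 0, "y": -8, "z": 29, "ax": 0, "ay": 0, "az": 0, "jaw": 0.2},
    {"x": 0, "y": -8, "z": 29, "ax": 0, "ay": 0, "az": 0, "jaw": 0.2}
  ]
}}

```text
t: 24.6
tool_pos: [0.4628, -0.2058, 0.1113]
orientation: [0.5, 0.5, 0.5, -0.5]
ft_force: [-0.4, -0.1, -0.5]
width: 0.796
```

{"fn": "play_rows", "kwargs": {
  "deltas": [
    {"x": 0, "y": -8, "z": 29, "ax": 0, "ay": 0, "az": 0, "jaw": 0.3},
    {"x": 0, "y": -8, "z": 29, "ax": 0, "ay": 0, "az": 0, "jaw": 0.3},
    {"x": 0, "y": -8, "z": 29, "ax": 0, "ay": 0, "az": 0, "jaw": 0.3},
    {"x": 0, "y": -8, "z": 29, "ax": 0, "ay": 0, "az": 0, "jaw": 0.3},
    {"x": 0, "y": -3, "z": 25, "ax": 0, "ay": 0, "az": 0, "jaw": 0.3}
  ]
}}

```text
t: 25.02
tool_pos: [0.4273, -0.3472, 0.1112]
orientation: [-0.5, -0.5, -0.5, 0.5]
ft_force: [1.0, 0.4, 0.2]
width: 0.701
```

{"fn": "play_rows", "kwargs": {
  "deltas": [
    {"x": 0, "y": 0, "z": 0, "ax": 0, "ay": 0, "az": 0, "jaw": 0.3},
    {"x": 0, "y": 0, "z": 0, "ax": 0, "ay": 0, "az": 0, "jaw": 0.3},
    {"x": 0, "y": 0, "z": 0, "ax": 0, "ay": 0, "az": 0, "jaw": 0.3}
  ]
}}

```text
t: 25.27
tool_pos: [0.4282, -0.3448, 0.111]
orientation: [0.5, 0.5, 0.5, -0.5]
ft_force: [0.1, -0.9, 0.2]
width: 0.702
```

```bash
python3 - <<'E'
from h import *
f=grab("scene"); save(f,"s6.png",(90,60,410,270),2.4); s=robot.get_state();print(s["tool_pos"],s["width"],s["ft_force"])
E
```

```text
[ 0.42832725 -0.34431258  0.11101051] 0.7031283069070585 [ 0.23297916 -0.30556701 -0.47200983]
```

View pics/s6.png

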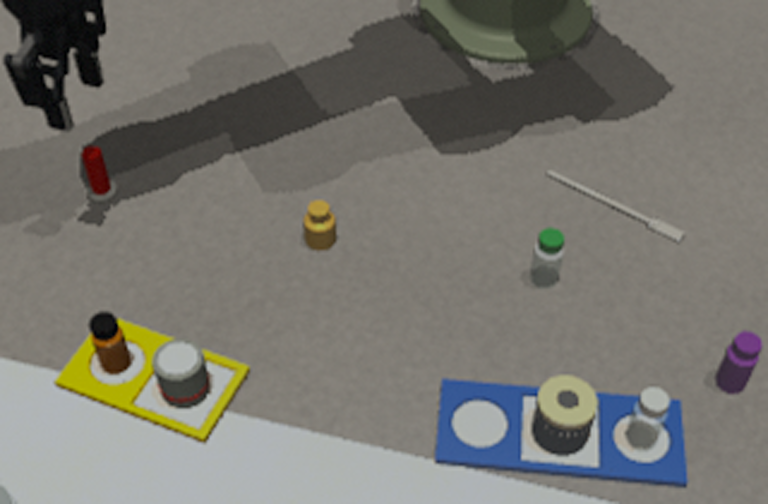

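All four are standing in their pockets; the tamper (97,170) remains, free pocket at (480,423). Descend with TCP to about 0.017.

{"fn": "play_rows", "kwargs": {
  "deltas": [
    {"x": 25, "y": 0, "z": 0, "ax": 0, "ay": 0, "az": 0, "jaw": 0.3},
    {"x": 25, "y": 0, "z": 0, "ax": 0, "ay": 0, "az": 0, "jaw": 0.3},
    {"x": 25, "y": 0, "z": 0, "ax": 0, "ay": 0, "az": 0, "jaw": 0.3},
    {"x": 14, "y": 0, "z": 0, "ax": 0, "ay": 0, "az": 0, "jaw": 0.3},
    {"x": 4, "y": 0, "z": 0, "ax": 0, "ay": 0, "az": 0, "jaw": 0.3}
  ]
}}

```text
t: 25.73
tool_pos: [0.4273, -0.3424, 0.0158]
orientation: [0.499, 0.5, 0.502, -0.499]
ft_force: [-0.6, -0.3, -0.1]
width: 0.7
```

{"fn": "play_rows", "kwargs": {
  "deltas": [
    {"x": 0, "y": 0, "z": 0, "ax": 0, "ay": 0, "az": 0, "jaw": 0.5},
    {"x": 0, "y": 0, "z": 0, "ax": 0, "ay": 0, "az": 0, "jaw": 0.7},
    {"x": 0, "y": 0, "z": 0, "ax": 0, "ay": 0, "az": 0, "jaw": 1},
    {"x": 0, "y": 0, "z": 0, "ax": 0, "ay": 0, "az": 0, "jaw": 1},
    {"x": 0, "y": 0, "z": 0, "ax": 0, "ay": 0, "az": 0, "jaw": 1}
  ]
}}

```text
t: 26.15
tool_pos: [0.4295, -0.3461, 0.0197]
orientation: [0.501, 0.5, 0.499, -0.5]
ft_force: [-0.4, 1.6, 5.9]
width: 0.221
```

{"fn": "play_rows", "kwargs": {
  "deltas": [
    {"x": -10, "y": 0, "z": 0, "ax": 0, "ay": 0, "az": 0, "jaw": 1},
    {"x": -20, "y": 0, "z": 0, "ax": 0, "ay": 0, "az": 0, "jaw": 1},
    {"x": -25, "y": 0, "z": 0, "ax": 0, "ay": 0, "az": 0, "jaw": 1},
    {"x": -25, "y": 0, "z": 0, "ax": 0, "ay": 0, "az": 0, "jaw": 1},
    {"x": -15, "y": 0, "z": 0, "ax": 0, "ay": 0, "az": 0, "jaw": 1}
  ]
}}

```text
t: 26.57
tool_pos: [0.4291, -0.3463, 0.1165]
orientation: [0.501, 0.5, 0.499, -0.5]
ft_force: [-0.9, -1.4, -1.0]
width: 0.224
```

{"fn": "play_rows", "kwargs": {
  "deltas": [
    {"x": 0, "y": 12, "z": -22, "ax": 0, "ay": 0, "az": 0, "jaw": 1},
    {"x": 0, "y": 12, "z": -30, "ax": 0, "ay": 0, "az": 0, "jaw": 1},
    {"x": 0, "y": 12, "z": -30, "ax": 0, "ay": 0, "az": 0, "jaw": 1},
    {"x": 0, "y": 12, "z": -30, "ax": 0, "ay": 0, "az": 0, "jaw": 1},
    {"x": 0, "y": 12, "z": -30, "ax": 0, "ay": 0, "az": 0, "jaw": 1}
  ]
}}

```text
t: 26.98
tool_pos: [0.4888, -0.2023, 0.1142]
orientation: [0.5, 0.5, 0.5, -0.5]
ft_force: [0.9, 0.4, -0.1]
width: 0.221
```

{"fn": "play_rows", "kwargs": {
  "deltas": [
    {"x": 0, "y": 12, "z": -30, "ax": 0, "ay": 0, "az": 0, "jaw": 1},
    {"x": 0, "y": 12, "z": -30, "ax": 0, "ay": 0, "az": 0, "jaw": 1},
    {"x": 0, "y": 12, "z": -30, "ax": 0, "ay": 0, "az": 0, "jaw": 1},
    {"x": 0, "y": 12, "z": -30, "ax": 0, "ay": 0, "az": 0, "jaw": 1},
    {"x": 0, "y": 12, "z": -30, "ax": 0, "ay": 0, "az": 0, "jaw": 1}
  ]
}}

```text
t: 27.4
tool_pos: [0.5488, -0.0521, 0.1141]
orientation: [0.5, 0.5, 0.5, -0.5]
ft_force: [0.7, -0.1, -1.0]
width: 0.226
```

{"fn": "play_rows", "kwargs": {
  "deltas": [
    {"x": 0, "y": 12, "z": -30, "ax": 0, "ay": 0, "az": 0, "jaw": 1},
    {"x": 0, "y": 12, "z": -30, "ax": 0, "ay": 0, "az": 0, "jaw": 1},
    {"x": 0, "y": 12, "z": -30, "ax": 0, "ay": 0, "az": 0, "jaw": 1},
    {"x": 0, "y": 12, "z": -30, "ax": 0, "ay": 0, "az": 0, "jaw": 1},
    {"x": 0, "y": 10, "z": -26, "ax": 0, "ay": 0, "az": 0, "jaw": 1}
  ]
}}

```text
t: 27.82
tool_pos: [0.6071, 0.0945, 0.1141]
orientation: [0.5, 0.5, 0.5, -0.5]
ft_force: [1.2, 0.3, -0.7]
width: 0.222
```

{"fn": "play_rows", "kwargs": {
  "deltas": [
    {"x": 0, "y": 0, "z": 0, "ax": 0, "ay": 0, "az": 0, "jaw": 1},
    {"x": 0, "y": 0, "z": 0, "ax": 0, "ay": 0, "az": 0, "jaw": 1},
    {"x": 0, "y": 0, "z": 0, "ax": 0, "ay": 0, "az": 0, "jaw": 1}
  ]
}}

```text
t: 28.07
tool_pos: [0.606, 0.0921, 0.1135]
orientation: [-0.5, -0.5, -0.5, 0.5]
ft_force: [-0.6, 0.1, -1.8]
width: 0.223
```

{"fn": "play_rows", "kwargs": {
  "deltas": [
    {"x": 25, "y": 0, "z": 0, "ax": 0, "ay": 0, "az": 0, "jaw": 1},
    {"x": 25, "y": 0, "z": 0, "ax": 0, "ay": 0, "az": 0, "jaw": 1},
    {"x": 20, "y": 0, "z": 0, "ax": 0, "ay": 0, "az": 0, "jaw": 1},
    {"x": 10, "y": 0, "z": 0, "ax": 0, "ay": 0, "az": 0, "jaw": 1},
    {"x": 0, "y": 0, "z": 0, "ax": 0, "ay": 0, "az": 0, "jaw": 1}
  ]
}}

```text
t: 28.48
tool_pos: [0.6041, 0.0911, 0.031]
orientation: [-0.498, -0.499, -0.501, 0.502]
ft_force: [-1.4, -0.0, -0.9]
width: 0.224
```

{"fn": "play_rows", "kwargs": {
  "deltas": [
    {"x": 4, "y": 0, "z": 0, "ax": 0, "ay": 0, "az": 0, "jaw": 1},
    {"x": 0, "y": 0, "z": 0, "ax": 0, "ay": 0, "az": 0, "jaw": 1},
    {"x": 0, "y": 0, "z": 0, "ax": 0, "ay": 0, "az": 0, "jaw": 1}
  ]
}}

```text
t: 28.73
tool_pos: [0.6075, 0.0923, 0.0305]
orientation: [0.5, 0.501, 0.499, -0.5]
ft_force: [0.5, -0.4, -0.9]
width: 0.222
```

{"fn": "play_rows", "kwargs": {
  "deltas": [
    {"x": 2, "y": 0, "z": 0, "ax": 0, "ay": 0, "az": 0, "jaw": 1},
    {"x": 2, "y": 0, "z": 0, "ax": 0, "ay": 0, "az": 0, "jaw": 1},
    {"x": 1, "y": 0, "z": 0, "ax": 0, "ay": 0, "az": 0, "jaw": 1},
    {"x": 1, "y": 0, "z": 0, "ax": 0, "ay": 0, "az": 0, "jaw": 1},
    {"x": 0, "y": 0, "z": 0, "ax": 0, "ay": 0, "az": 0, "jaw": 1}
  ]
}}

```text
t: 29.15
tool_pos: [0.6069, 0.0926, 0.0247]
orientation: [0.5, 0.5, 0.5, -0.5]
ft_force: [-3.3, -0.5, 8.2]
width: 0.222
```

{"fn": "play_rows", "kwargs": {
  "deltas": [
    {"x": 0.5, "y": 0, "z": 0, "ax": 0, "ay": 0, "az": 0, "jaw": 1},
    {"x": 0, "y": 0, "z": 0, "ax": 0, "ay": 0, "az": 0, "jaw": 1},
    {"x": 0, "y": 0, "z": 0, "ax": 0, "ay": 0, "az": 0, "jaw": 1}
  ]
}}

```text
t: 29.4
tool_pos: [0.6069, 0.0926, 0.0247]
orientation: [0.5, 0.5, 0.5, -0.5]
ft_force: [-4.5, 0.0, 11.3]
width: 0.221
```

Contact at the expected height. Release, lift, back off toward the robot.

{"fn": "play_rows", "kwargs": {
  "deltas": [
    {"x": -0.7, "y": 0, "z": 0, "ax": 0, "ay": 0, "az": 0, "jaw": 0.7},
    {"x": 0, "y": 0, "z": 0, "ax": 0, "ay": 0, "az": 0, "jaw": 0.5},
    {"x": 0, "y": 0, "z": 0, "ax": 0, "ay": 0, "az": 0, "jaw": 0.3},
    {"x": 0, "y": 0, "z": 0, "ax": 0, "ay": 0, "az": 0, "jaw": 0.3},
    {"x": 0, "y": 0, "z": 0, "ax": 0, "ay": 0, "az": 0, "jaw": 0.3}
  ]
}}

```text
t: 29.82
tool_pos: [0.6064, 0.0925, 0.0232]
orientation: [-0.5, -0.5, -0.5, 0.5]
ft_force: [-0.0, -1.2, 0.4]
width: 0.697
```

{"fn": "play_rows", "kwargs": {
  "deltas": [
    {"x": -10, "y": 0, "z": 0, "ax": 0, "ay": 0, "az": 0, "jaw": 0.3},
    {"x": -25, "y": 0, "z": 0, "ax": 0, "ay": 0, "az": 0, "jaw": 0.3},
    {"x": -30, "y": 0, "z": 0, "ax": 0, "ay": 0, "az": 0, "jaw": 0.3},
    {"x": -30, "y": 0, "z": 0, "ax": 0, "ay": 0, "az": 0, "jaw": 0.3},
    {"x": -30, "y": 0, "z": 0, "ax": 0, "ay": 0, "az": 0, "jaw": 0.3}
  ]
}}

```text
t: 30.23
tool_pos: [0.6063, 0.0925, 0.1503]
orientation: [-0.5, -0.5, -0.5, 0.5]
ft_force: [0.6, -0.1, 0.2]
width: 0.698
```

{"fn": "play_rows", "kwargs": {
  "deltas": [
    {"x": -10, "y": -30, "z": 10, "ax": 0, "ay": 0, "az": 0, "jaw": 0.3},
    {"x": 0, "y": -35, "z": 10, "ax": 0, "ay": 0, "az": 0, "jaw": 0.3},
    {"x": 0, "y": -35, "z": 10, "ax": 0, "ay": 0, "az": 0, "jaw": 0.3},
    {"x": 0, "y": -35, "z": 10, "ax": 0, "ay": 0, "az": 0, "jaw": 0.3},
    {"x": 0, "y": -35, "z": 10, "ax": 0, "ay": 0, "az": 0, "jaw": 0.3}
  ]
}}

```text
t: 30.65
tool_pos: [0.435, 0.0422, 0.159]
orientation: [0.5, 0.5, 0.5, -0.5]
ft_force: [0.6, -0.2, 0.3]
width: 0.703
```

{"fn": "play_rows", "kwargs": {
  "deltas": [
    {"x": 0, "y": -30, "z": 10, "ax": 0, "ay": 0, "az": 0, "jaw": 0.3},
    {"x": 0, "y": -30, "z": 10, "ax": 0, "ay": 0, "az": 0, "jaw": 0.3},
    {"x": 0, "y": 0, "z": 0, "ax": 0, "ay": 0, "az": 0, "jaw": 0.3},
    {"x": 0, "y": 0, "z": 0, "ax": 0, "ay": 0, "az": 0, "jaw": 0.3},
    {"x": 0, "y": 0, "z": 0, "ax": 0, "ay": 0, "az": 0, "jaw": 0.3}
  ]
}}

```text
t: 31.07
tool_pos: [0.3779, 0.0224, 0.1594]
orientation: [0.501, 0.501, 0.499, -0.499]
ft_force: [1.0, 0.4, 1.0]
width: 0.703
```

```bash
cat > c.py <<'E'
from h import *
F={n:grab(n) for n in("scene","top")}
a=np.radians(9.1);b=np.radians(-8.0)
# tray axis y dir: from measured pockets
G={'amber':(.630,-.237,.061,.005),'ref':(.640,-.168,.046,.005),'cell':(.596,.162,.05,.005),'clear':(.5845,.231,.061,.005),'tamper':(.607,.0933,.058,.005),'green':(.423,.118,.061,0),'weight':(.432,-.107,.047,0)}
for k,(x,y,h,o) in G.items():
    for n,f in F.items():
        w=pts(f);m=(np.hypot(w[...,0]-x,w[...,1]-y)<.03)&(w[...,2]>h+o-.008)&(w[...,2]<h+o+.012)&(f["range_z"]>0);q=w[m]
        if len(q):
            c=(q.min(0)+q.max(0))/2;print(k,n,len(q),'off mm',((c[:2]-[x,y])*1000).round(1),'top err',round((np.percentile(q[:,2],80)-h-o)*1000,1))
save(F["scene"],"s7.png",(90,100,410,270),2.4)
E
python3 c.py
```

```text
amber scene 112 off mm [ 0.7 -1.6] top err 1.2
amber top 64 off mm [-1.1 -0.8] top err 0.6
ref scene 330 off mm [0.8 0.6] top err 1.7
ref top 197 off mm [-2.5  0.5] top err 1.5
cell scene 457 off mm [ 0.8 -0.5] top err 1.0
cell top 263 off mm [-0.6 -0.4] top err 0.7
clear scene 123 off mm [ 0.5 -0.9] top err 0.7
clear top 66 off mm [-2.5 -0.8] top err 0.7
tamper scene 77 off mm [ 0.8 -1.4] top err 0.8
tamper top 45 off mm [-2.2 -0.5] top err 0.1
green scene 89 off mm [1.9 0.4] top err 1.2
green top 11 off mm [2.9 6.3] top err 1.9
weight scene 59 off mm [ 1.5 -0.5] top err 0.9
weight top 51 off mm [-1.  -0.8] top err 0.5
```

View pics/s7.png

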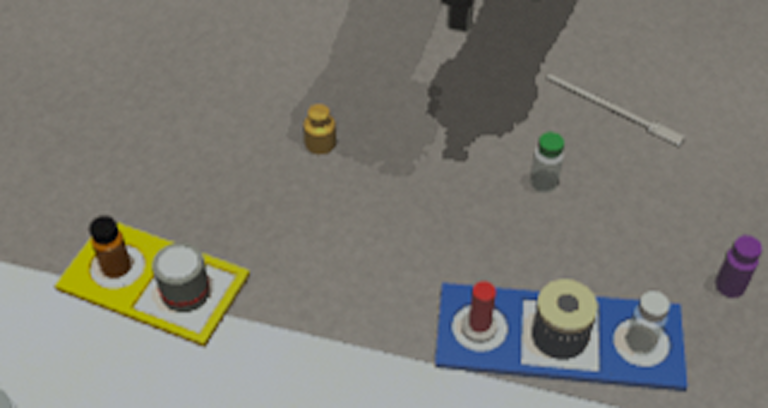

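All five stand in their pockets, within about 3 mm of centre, with their tops at the right heights. The green vial and brass weight have not moved and the gripper is clear.

```bash
python3 -c "
from cell import finish_job; print(finish_job())"
```

```text
the job is handed in; nothing more can be done
None
```

Both kits are made up and the job is handed in, at about 31 s of the 128 s allowed.

- **Blue tray:** the black cell is in the square pocket. The white-capped clear vial is in the +y round pocket and the red-handled tamper in the −y one.
- **Yellow tray:** the grey reference is in the square pocket and the amber vial in the round one.

In the last check, both cameras put every part within about 3 mm of its pocket centre. All tops were within 2 mm of the expected height, the parts stood upright, and the gripper was clear.

The two cameras disagree with each other by up to about 3 mm in x. One reading was off: the top camera placed the green vial about 7 mm out, but it rested on only 11 points because the arm hid most of the vial. The scene camera showed it within 2 mm, the same as at the start. The brass weight was also within 2 mm, and the purple decoy was left alone.

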